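# Clamp two carving blanks on the carving board

## Robot

A 6-joint arm with a two-finger parallel gripper is mounted at the origin on the work surface. World frame = base frame: x ahead of the robot, y to its left, z up, the work surface at z = 0. Lengths are in mm, angles in rad, forces in N, time in s.
With the tool pointing down it reaches from about 275 to 825 mm from the base axis. Payload 5.2 kg.
Tool frame: the origin (TCP) lies on the centre line of the jaws, within the pads' length; the fingertips stand 19 mm ahead of it and the grasp point (between the pads) is the TCP; z points along the fingers, y is the direction in which the jaws open and shut (so a half turn about z gives the same grasp; the last joint's range is limited). The gripper opens to 93 mm and grips with 3 to 60 N. Pads are 15 mm wide; open, the fingers measure 128 mm over their backs; the gripper's body (75 mm by 188 mm) begins 65 mm behind the grasp point.
Start: joints at [1.077, 0.259, 1.535, -0, 1.348, -0.203], TCP at [157.673, 526.92, 237.653] pointing down, gripper open.
Joint ranges: [-3.14, 3.14], [-0.91, 2.08], [0.19, 2.58], [-1.22, 4.36], [0.22, 2.71], [-3.12, 3.12]. Speed limits (rad/s): [2.57, 2.57, 3.14, 3.14, 3.14, 3.14].

## Interface

Orientations are given as a 3x3 rotation matrix whose columns are the frame's x, y, z axes.
In Python, from rig import robot gives the robot as it stands.
- The arm moves only by the shell command python3 -m jog 'ROWS'. ROWS is JSON, a list of rows, each an object of numbers: "claw": the opening in per cent of the stroke, from 0 (shut) to 100 (fully open); "x", "y", "z": the shift along the tool's x, y, z in cm; "twist": the turn about the tool's z in rad. In form: [{"claw": .., "x": .., "y": .., "z": .., "twist": ..}, ...]. A call has 1 to 20 rows; each row shifts and turns the commanded pose from where the row before left it, along the tool's axes as they then stand; what a row does not reach is not made up. A row lasts 1/8 s, in which the tool goes at most 62.5 mm and 10.7 degrees, less where a joint would pass 70% of its speed; a pose out of reach is approached as far as the arm can. A call is refused whole if a number of a shift passes 6.25 or a number of a turn 0.188, either way. A call with a gripper value outside its range is refused whole. The fingers move at their own pace and stop on an object; the grip force is fixed at half the most. Time passes only in rows, so rows that do not move let the fingers close. It gives the time, the measured TCP pose, the force and the opening at its end, in the units of the state.
- robot.get_state(): the state, without advancing time (a new reading comes with each control period).
- robot.camera(name): name is "side" or "top" or "wrist"; returns (picture, depth): 480x640x3 uint8, red, green, blue; 480x640 float32, mm along the optical axis (not along the pixel's ray), 0 where there is no reading.
- robot.camera_model(name): a dict with "fov_y" (degrees; the focal length in pixels is half the picture's height over the tangent of half this angle, whatever the lens; pixels are square), "cx", "cy" (the principal point, pixels), "R" (3x3) and "t" (3): a world point X has camera coordinates R X + t; the wrist camera has in their place "mount" (4x4, takes a point from camera to tool coordinates, whose origin is the TCP and whose axes are the flange's). Camera axes: x right, y down, z forward; pixel columns grow to the right and rows downward; lengths in mm; the calibration is good to about 2 mm. The wrist camera is an equidistant fisheye: a pixel r from the principal point sees the ray r / f radians off the axis. A picture is of the moment at which its call begins: read the wrist's pose just before it. camera_model takes no time and is no camera call.
- robot.finish_job(): hands the job in, once; it reports no verdict.
The state is a dict: "time_s": time; "joint_pos": joint angles; "joint_vel": joint speeds; "joint_torque": joint torques, N m; "tcp_pos": TCP position; "tool_rot": TCP orientation; "ft_force": force on the tool from outside, world axes, zero at the start; "moment": the same for the moment, N m; "opening": opening from 0.0 (shut) to 1.0 (fully open).
Only numpy, scipy, OpenCV 4.12 (cv2) and the standard library are available. Lean on these libraries where they do the work, as an engineer would, in place of code of your own. Each camera call takes 0.05 s, during which the arm holds its last target. There are 200 camera calls.

## Task

Get the carving board ready: first lay the square wooden blank flat and squarely on the square black rubber pad and the round blank flat on the round pad, each centred on its pad. Then, with the key and not with the fingers, turn the screw in the middle anticlockwise (seen from above) until its steel bar reaches its stop, lying across both blanks. Finally stand the key upright in its tray again, and leave the six-sided blank and the cup, glasses case and log where they are.

Things in the scene. Friction and masses are not known exactly. Their poses are not given: they have to be found in the camera images.
- square_blank: square plate of plain brown wood, 60 x 60 mm, 7 mm thick, lying flat on the table; origin at the centre of its underside, x and y parallel to its sides, z up
- round_blank: round disc of the same brown wood, 60 mm in diameter, 7 mm thick, lying flat on the table; origin at the centre of its underside, z up
- hex_blank: six-sided plate of the same wood, 52 mm across flats, 7 mm thick; not needed, a bystander; origin at the centre of its underside
- board: fixed light wooden board, 150 mm (its x) x 250 mm (its y), 18 mm thick; origin at the centre of its underside. On it: a square black rubber pad 66 x 66 mm centred at y = +70 mm and a round black rubber pad 66 mm in diameter centred at y = -70 mm, both 3 mm thick; the screw with its bar is at the centre
- square_pad (a point): centre of the upper face of the square black rubber pad, 21 mm above the table; x and y parallel to the pad's sides (as the board's)
- round_pad (a point): centre of the upper face of the round black rubber pad, 21 mm above the table; axes as the board's
- bar (a joint): turn (rad, anticlockwise from above) of the captive screw and the steel bar fixed on it, about the vertical axis at the board's centre. Bar 116 x 18 mm, 6 mm thick, underside 31 mm above the table (3 mm over a laid blank). 0: bar along the board's x, between the pads; 1.57: its stop, bar along the board's y, its ends over both pads. Stays where left (friction 0.08 N m)
- screw_head (a point): on the screw's axis at the top face of the bar, 37 mm above the table; turns with the bar, x along the bar. The screw head, an upright steel tongue, rises from here: 26 mm long (x), 8 mm wide (y), 14 mm high, its upper 4 mm tapered like a roof
- key: key standing upright in its tray, 90 mm high, 150 g. Origin at the centre of its underside, z up. Foot: steel fork 32 (x) x 30 mm (y) with a slot 12 mm wide (y), 18 mm deep, open along x, that fits over the screw's tongue (x along x, either way round); fully down, its origin is at screw_head. Handle: dark wooden block 50 (x) x 20 mm (y), 40 to 90 mm above the origin, to pinch along y
- tray: fixed shallow plywood tray 120 x 120 mm, walls 12 mm high and 5 mm thick, inner floor 5 mm above the table; origin at the centre of its underside
- mug: white cup with a handle, 76 mm wide, 70 mm high, a bystander; origin at the centre of its underside
- glasses_case: black glasses case 65 x 150 mm, 41 mm high, a bystander; origin at the centre of its underside
- log: split piece of wood 55 x 200 mm, 53 mm high, a bystander; origin at the centre of its underside
There are look-alikes about, which are no part of the job. What is shaped like the key but blue or yellow is not meant.

How it is judged:
By the outcome, as a careful person would: the job done as asked, in the order asked, and still so for the second after the job is handed in, with the robot touching nothing.
It also fails if it takes over 72 s, if anything falls off the work surface, if the arm or the gripper's body presses on something with over 40 N, if the wrist force passes 120 N, or if a joint passes its speed limit or range.

## Working session

There is one attempt and no reset: what is moved stays moved. The work goes in short steps, Python scripts to look and compute and a shell command to move; the robot and the scene stay as the last step left them, time stands still between calls to the robot, and variables do not carry over. Pictures are saved under pics/ and viewed, and the job is handed in when it is done.

```bash
mkdir -p pics; ls
python3 - <<'E'
from rig import robot
import cv2,numpy as np
for n in ("top","side","wrist"):
    p,d=robot.camera(n); cv2.imwrite(f"pics/{n}0.png",p[:,:,::-1]); np.savez(f"{n}0.npz",p=p,d=d)
    m=robot.camera_model(n); print(n,m)
s=robot.get_state(); print(s)
E
```

```text
pics
top {'fov_y': 44.7065676631903, 'cx': 310.39828028981526, 'cy': 238.86610334416412, 'R': array([[ 0.02597415, -0.99965979, -0.00237747],
       [-0.98465575, -0.02517361, -0.17268277],
       [ 0.17256417,  0.00682628, -0.98497462]]), 't': array([ -43.91708845,  586.87937981, 1206.13666764])}
side {'fov_y': 49.9734159133913, 'cx': 313.33378992865585, 'cy': 241.3103744043602, 'R': array([[-0.95855931, -0.2847014 ,  0.01044787],
       [-0.17159334,  0.5476848 , -0.81889993],
       [ 0.22741982, -0.78675693, -0.57384123]]), 't': array([562.78397855, 199.98493602, 973.12543962])}
wrist {'fov_y': 65.70646984690485, 'cx': 317.60567209283454, 'cy': 241.6309991062609, 'mount': array([[ 4.09540168e-04, -9.63968209e-01, -2.66017149e-01,
         7.36844239e+01],
       [ 9.99999576e-01,  1.75430528e-04,  9.03815953e-04,
        -1.41334220e+00],
       [-8.24582317e-04, -2.66017406e-01,  9.63967873e-01,
        -1.47216924e+02],
       [ 0.00000000e+00,  0.00000000e+00,  0.00000000e+00,
         1.00000000e+00]])}
{'time_s': 0.15, 'joint_pos': array([ 1.07716701e+00,  2.59176705e-01,  1.53581397e+00,  2.71672379e-07,
        1.34800126e+00, -2.02793718e-01]), 'joint_vel': array([ 0.00117036, -0.001121  , -0.00361351,  0.00089898, -0.00121497,
       -0.00035304]), 'joint_torque': array([ 8.18339395e-04, -4.37644744e+01, -2.84233189e+01,  7.17802159e-02,
        3.80962738e-02, -5.75413083e-05]), 'tcp_pos': array([157.50127331, 526.56293773, 237.01517827]), 'tool_rot': array([[-9.58004490e-01,  2.86752431e-01, -6.63248081e-04],
       [ 2.86753059e-01,  9.58003740e-01, -1.23210859e-03],
       [ 2.82084008e-04, -1.37055398e-03, -9.99999021e-01]]), 'ft_force': array([-0.45312877,  0.08904804,  0.47090982]), 'moment': array([ 0.02208516, -0.02707807, -0.00873945]), 'opening': 0.998923957794358}
```

View pics/top0.png

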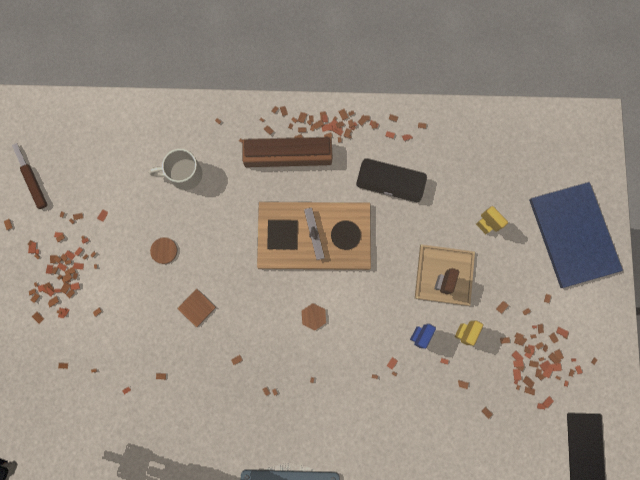

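View pics/side0.png

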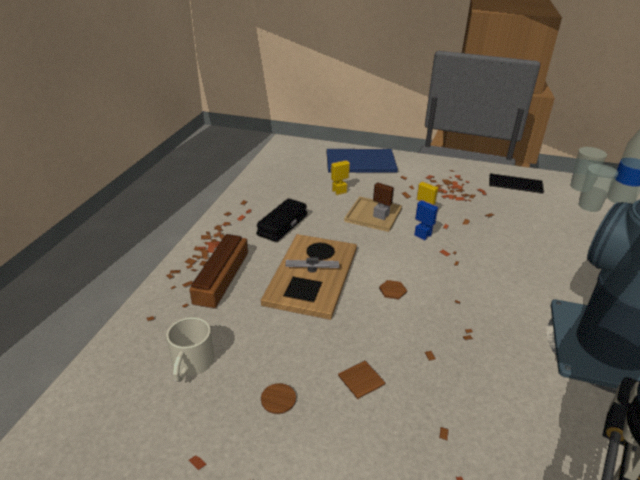

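View pics/wrist0.png

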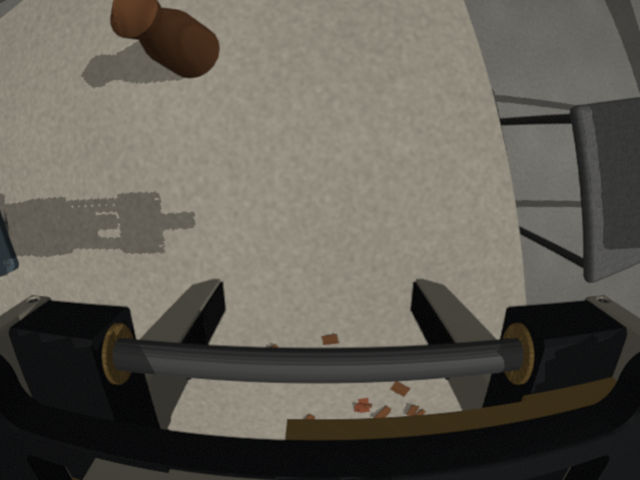

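```bash
cat > h.py <<'E'
from rig import robot
import cv2,numpy as np
def K(m):
    f=240/np.tan(np.radians(m["fov_y"])/2); return np.array([[f,0,m["cx"]],[0,f,m["cy"]],[0,0,1]])
def rect(p,n,z,x0,x1,y0,y1,s=2):
    """rectify plane z: image col -> world -y (left=+y), row -> -x, s px/mm"""
    m=robot.camera_model(n); R,t=m["R"],m["t"]
    H=K(m)@np.c_[R[:,0],R[:,1],R[:,2]*z+t]           # (X,Y,1)->px
    A=np.array([[0,-1/s,x1],[-1/s,0,y1],[0,0,1.]])    # (c,r,1)->(X,Y,1)
    return cv2.warpPerspective(p,H@A,(int((y1-y0)*s),int((x1-x0)*s)),flags=cv2.INTER_LINEAR|cv2.WARP_INVERSE_MAP)
def proj(n,P):
    m=robot.camera_model(n); q=(K(m)@(m["R"]@np.atleast_2d(P).T+m["t"][:,None])); return (q[:2]/q[2]).T
def cloud(n,d):
    m=robot.camera_model(n); k=K(m); v,u=np.mgrid[:480,:640]
    c=np.stack([(u-k[0,2])/k[0,0]*d,(v-k[1,2])/k[1,1]*d,d],-1); return (c-m["t"])@m["R"]
E
python3 - <<'E'
from h import *
z=np.load("top0.npz"); p=z["p"]; d=z["d"]; C=cloud("top",d)
m=robot.camera_model("top"); print("cam",-m["R"].T@m["t"])
for nm,(u,v) in dict(square=(196,308),round=(164,251),hex=(314,317),bpad=(283,235),rpad=(347,235),bar=(312,225),board=(265,262),trayfl=(430,290),handle=(450,278),table=(250,350)).items(): print(nm,C[v,u].round(1))
hsv=cv2.cvtColor(p,cv2.COLOR_RGB2HSV)
for nm,(u,v) in dict(square=(196,308),round=(164,251),hex=(314,317),bp=(283,235)).items(): print(nm,hsv[v,u])
v=rect(p,"top",7,300,700,-400,400,1); print(v.shape); cv2.imwrite("pics/r7.png",v[:,:,::-1])
big=rect(p,"top",21,440,620,-300,150,1.7); cv2.imwrite("pics/r21.png",big[:,:,::-1])
E
```

```text
cam [ 370.87889373  -37.3617018  1289.25355441]
square [435.6 217.1   9. ]
round [559.3 295.4  10.4]
hex [423.  -40.8   4.2]
bpad [601.   32.4  16.5]
rpad [ 603.3 -109.    24. ]
bar [620.8 -31.4  38.8]
board [539.6  69.9  16.9]
trayfl [ 488.3 -294.     7. ]
handle [ 370.9  -37.4 1289.3]
table [348.6  95.9   3.3]
square [ 11 121 131]
round [ 11 119 131]
hex [ 11 115 131]
bp [14 45 62]
(400, 800, 3)
```

View pics/r7.png

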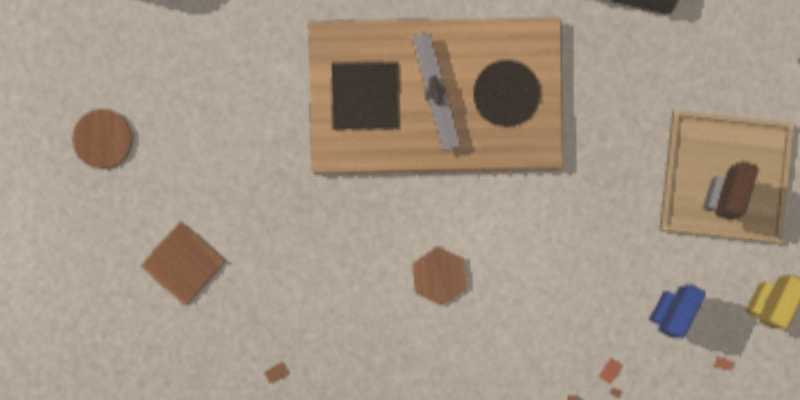

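View pics/r21.png

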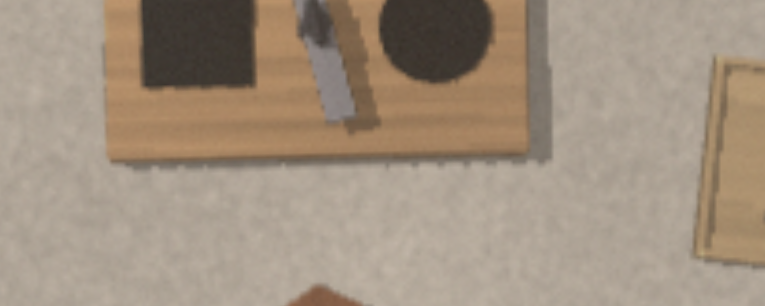

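```bash
cat >> h.py <<'E'
def find(p,n,z,box,lo,hi,s=4,min_area=200):
    x0,x1,y0,y1=box; v=rect(p,n,z,*box,s); h=cv2.cvtColor(v,cv2.COLOR_RGB2HSV)
    mk=cv2.morphologyEx(cv2.inRange(h,lo,hi),cv2.MORPH_OPEN,np.ones((9,9),np.uint8))
    out=[]
    for c in cv2.findContours(mk,cv2.RETR_EXTERNAL,cv2.CHAIN_APPROX_NONE)[0]:
        if cv2.contourArea(c)<min_area*s*s: continue
        b=cv2.boxPoints(cv2.minAreaRect(c)); B=np.c_[x1-b[:,1]/s,y1-b[:,0]/s]
        M=cv2.moments(c); e=B[1]-B[0]
        out.append((np.r_[x1-M["m01"]/M["m00"]/s,y1-M["m10"]/M["m00"]/s].round(1),B.mean(0).round(1),round(np.degrees(np.arctan2(e[1],e[0])),1),np.linalg.norm(B[1]-B[0]).round(1),np.linalg.norm(B[2]-B[1]).round(1),round(cv2.contourArea(c)/s/s)))
    return out
E
python3 - <<'E'
from h import *
p=np.load("top0.npz")["p"]
def show(t,r):
    print(t); [print("  c",a,"box",b,"ang",c,"sides",d,e,"area",f) for a,b,c,d,e,f in r]
W=(0,80,0),(20,255,255)
show("square",find(p,"top",7,(380,500,150,280),(0,90,60),(20,255,200)))
show("round",find(p,"top",7,(500,620,240,360),(0,90,60),(20,255,200)))
show("pads",find(p,"top",21,(540,660,-160,90),(0,0,0),(180,110,75)))
show("board",find(p,"top",18,(510,700,-180,120),(8,60,60),(25,255,255),min_area=5000))
show("bar",find(p,"top",37,(510,700,-70,20),(100,0,90),(150,60,255),min_area=100))
show("tray",find(p,"top",12,(430,610,-420,-240),(8,55,60),(25,255,255),min_area=2000))
v=rect(p,"top",90,430,580,-400,-250,4); cv2.imwrite("pics/key90.png",v[:,:,::-1])
v=rect(p,"top",37,530,680,-110,40,4); cv2.imwrite("pics/bar37.png",v[:,:,::-1])
E
```

```text
square
  c [436.8 217.4] box [437.  217.2] ang -41.7 sides 59.7 59.5 area 3450
round
  c [561.4 298.2] box [561.6 298.4] ang -22.4 sides 57.4 58.5 area 2626
pads
  c [601.8  34.1] box [601.6  33.8] ang -88.6 sides 64.2 63.3 area 3934
  c [ 604.2 -105.7] box [ 604.2 -105.6] ang -37.6 sides 63.2 63.4 area 3120
board
  c [602.5 -35.8] box [602.4 -35.7] ang -88.9 sides 251.0 152.7 area 37897
bar
tray
  c [ 522.9 -325.4] box [ 522.9 -325.4] ang -6.4 sides 122.9 123.6 area 14904
```

View pics/key90.png

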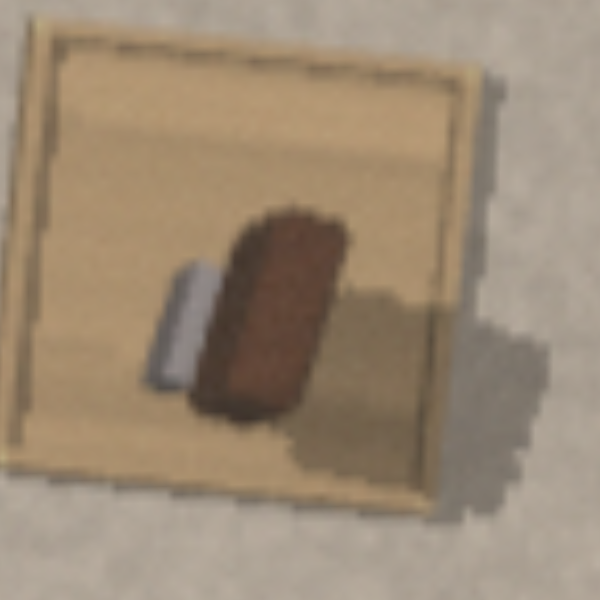

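View pics/bar37.png

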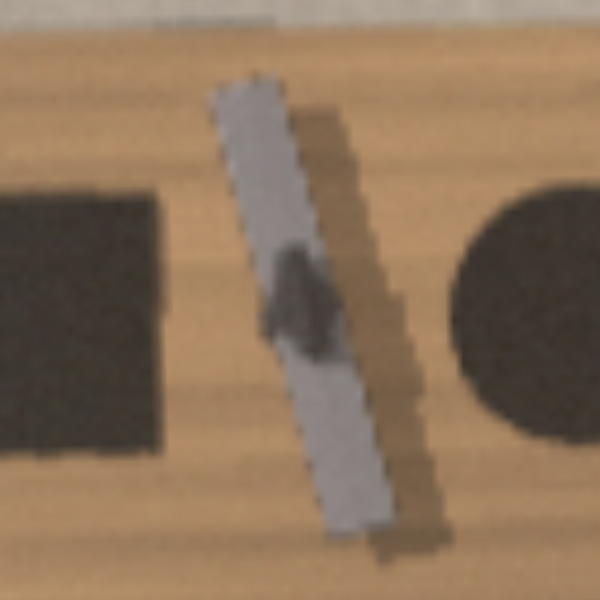

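```bash
cat >> h.py <<'E'
def yaw(s): return np.degrees(np.arctan2(s["tool_rot"][1,1],s["tool_rot"][0,1]))
def go(x,y,z,yw):
    """print shift in present tool axes (cm) + twist (rad) to reach jaw-axis yaw yw (mod 180)"""
    s=robot.get_state(); R=s["tool_rot"]; d=(np.array([x,y,z])-s["tcp_pos"])/10
    a=((yw-yaw(s)+90)%180)-90; c=R.T@d; b=np.radians(a)
    f=np.array([np.cos(b)*c[0]-np.sin(b)*c[1],np.sin(b)*c[0]+np.cos(b)*c[1],c[2]])
    print("t %.1f"%s["time_s"],"tcp",s["tcp_pos"].round(1),"yaw %.1f"%yaw(s),"j6 %.2f"%s["joint_pos"][5],"F",s["ft_force"].round(1),"op %.3f"%s["opening"])
    print("shift before twist",c.round(2),"norm %.1f"%np.linalg.norm(c),"twist %.3f"%-b,"| shift after twist",f.round(2))
def wrist_px(P,s):
    m=robot.camera_model("wrist"); M=m["mount"]; f=240/np.tan(np.radians(m["fov_y"])/2)
    q=(np.atleast_2d(P)-s["tcp_pos"])@s["tool_rot"]; c=(q-M[:3,3])@M[:3,:3]
    r=np.hypot(c[:,0],c[:,1]); th=np.arctan2(r,c[:,2]); k=f*th/np.maximum(r,1e-9)
    return np.c_[m["cx"]+k*c[:,0],m["cy"]+k*c[:,1]]
def wrect(z,x0,x1,y0,y1,s=3,name=None):
    """wrist picture rectified onto plane z, same layout as rect()"""
    st=robot.get_state(); p,_=robot.camera("wrist")
    r,c=np.mgrid[:int((x1-x0)*s),:int((y1-y0)*s)]
    P=np.stack([x1-r/s,y1-c/s,np.full(r.shape,z,float)],-1).reshape(-1,3)
    q=wrist_px(P,st).reshape(*r.shape,2).astype(np.float32)
    v=cv2.remap(p,q[...,0],q[...,1],cv2.INTER_LINEAR)
    if name: cv2.imwrite(f"pics/{name}.png",v[:,:,::-1]); cv2.imwrite(f"pics/{name}_raw.png",p[:,:,::-1])
    return v
E
python3 -m jog '[{"x":-4.45,"y":-2.7,"z":1.45},{"x":-4.45,"y":-2.7,"z":1.45},{"x":-4.45,"y":-2.7,"z":1.45},{"x":-4.45,"y":-2.7,"z":1.45},{"x":-4.45,"y":-2.7,"z":1.45},{"x":-4.45,"y":-2.7,"z":1.45},{"x":-4.45,"y":-2.7,"z":1.45},{"x":-4.45,"y":-2.7,"z":1.45},{"twist":0.146},{"twist":0.146},{"twist":0.146},{"x":0}]'
python3 - <<'E'
from h import *
go(437,217.3,120,48.3)
wrect(7,380,500,160,280,5,"sq1")
E
```

```text
t 0.1 tcp [157.5 526.6 237. ] yaw 73.3 j6 -0.20 F [-0.5  0.1  0.5] op 0.999
shift before twist [-35.65 -21.6   11.72] norm 43.3 twist 0.437 | shift after twist [-41.44  -4.48  11.72]invalid input
```

View pics/sq1.png

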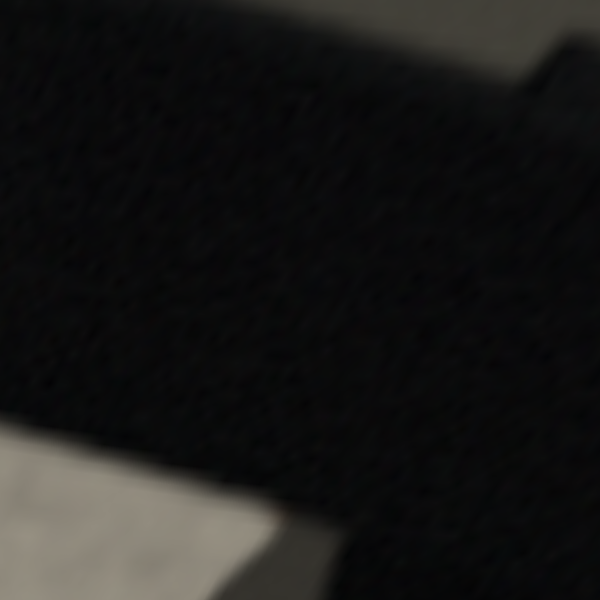

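View pics/sq1_raw.png

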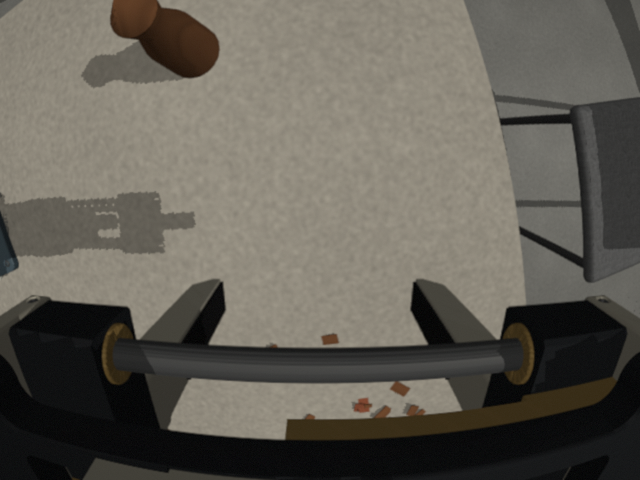

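The call was refused because each row probably needs all five keys, and the arm did not move. I'll give complete rows.

```bash
python3 -m jog '[{"claw":100,"x":-4.45,"y":-2.7,"z":1.45,"twist":0},{"claw":100,"x":-4.45,"y":-2.7,"z":1.45,"twist":0},{"claw":100,"x":-4.45,"y":-2.7,"z":1.45,"twist":0},{"claw":100,"x":-4.45,"y":-2.7,"z":1.45,"twist":0},{"claw":100,"x":-4.45,"y":-2.7,"z":1.45,"twist":0},{"claw":100,"x":-4.45,"y":-2.7,"z":1.45,"twist":0},{"claw":100,"x":-4.45,"y":-2.7,"z":1.45,"twist":0},{"claw":100,"x":-4.45,"y":-2.7,"z":1.45,"twist":0},{"claw":100,"x":0,"y":0,"z":0,"twist":0.146},{"claw":100,"x":0,"y":0,"z":0,"twist":0.146},{"claw":100,"x":0,"y":0,"z":0,"twist":0.146},{"claw":100,"x":0,"y":0,"z":0,"twist":0}]'
python3 - <<'E'
from h import *
go(437,217.3,120,48.3)
wrect(7,380,500,160,280,5,"sq2")
E
```

```text
time_s: 1.7
tcp_pos: [436.8, 217.8, 121.5]
tool_rot: [[-0.747, 0.665, -0.0], [0.665, 0.747, -0.0], [0.0, -0.0, -1.0]]
ft_force: [0.0, -0.7, -0.7]
opening: 1.003
t 1.7 tcp [436.8 217.8 121.5] yaw 48.3 j6 -0.61 F [ 0.  -0.7 -0.7] op 1.003
shift before twist [-0.05 -0.02  0.15] norm 0.2 twist 0.000 | shift after twist [-0.05 -0.02  0.15]
```

View pics/sq2.png

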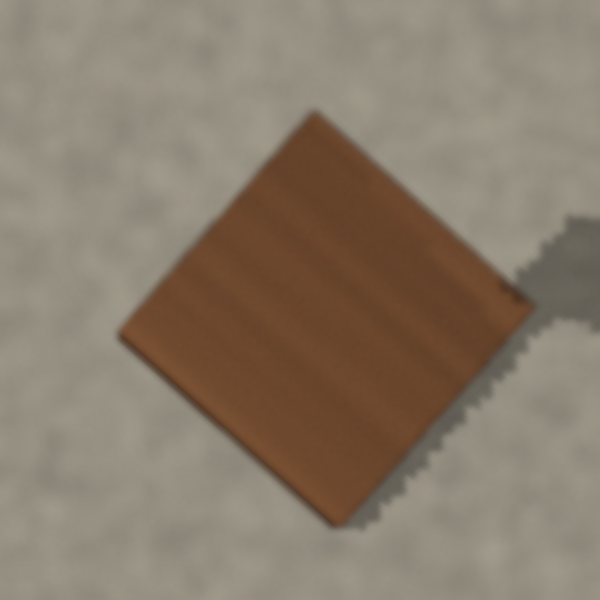

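View pics/sq2_raw.png

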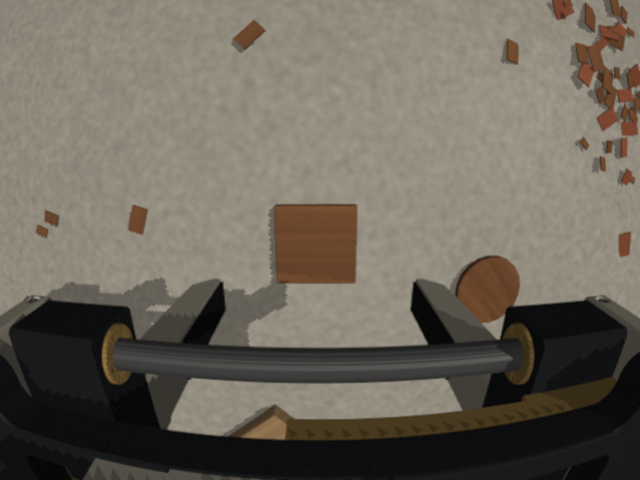

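The wrist view shows the square at its expected place, with corners at (315,110), (535,303), (338,525) and (120,335) in the rectified picture and a yaw of about 48.8°. Next I grasp it.

```bash
python3 -m jog '[{"claw":100,"x":-0.1,"y":-0.1,"z":4.0,"twist":-0.006},{"claw":100,"x":0,"y":0,"z":3.5,"twist":0},{"claw":100,"x":0,"y":0,"z":1.5,"twist":0},{"claw":100,"x":0,"y":0,"z":1.0,"twist":0},{"claw":100,"x":0,"y":0,"z":0,"twist":0},{"claw":0,"x":0,"y":0,"z":0,"twist":0},{"claw":0,"x":0,"y":0,"z":0,"twist":0},{"claw":0,"x":0,"y":0,"z":0,"twist":0},{"claw":0,"x":0,"y":0,"z":0,"twist":0},{"claw":0,"x":0,"y":0,"z":0,"twist":0},{"claw":0,"x":0,"y":0,"z":0,"twist":0}]'
python3 - <<'E'
from h import *
# place: jaws along board x (1 deg)
go(601.8,34.1,110,1.0)
E
```

```text
time_s: 3.12
tcp_pos: [437.1, 216.6, 21.9]
tool_rot: [[-0.75, 0.661, 0.0], [0.661, 0.75, 0.0], [-0.0, 0.0, -1.0]]
ft_force: [-0.6, 0.2, 4.5]
opening: 0.638
t 3.1 tcp [437.1 216.6  21.9] yaw 48.6 j6 -0.62 F [-0.6  0.2  4.5] op 0.638
shift before twist [-24.43  -2.78  -8.8 ] norm 26.1 twist 0.831 | shift after twist [-18.53  16.16  -8.8 ]
```

```bash
python3 -m jog '[{"claw":0,"x":0,"y":0,"z":-2,"twist":0},{"claw":0,"x":0,"y":0,"z":-3.4,"twist":0},{"claw":0,"x":0,"y":0,"z":-3.4,"twist":0.166},{"claw":0,"x":0,"y":0,"z":0,"twist":0.166},{"claw":0,"x":0,"y":0,"z":0,"twist":0.166},{"claw":0,"x":0,"y":0,"z":0,"twist":0.166},{"claw":0,"x":0,"y":0,"z":0,"twist":0.166},{"claw":0,"x":-3.7,"y":3.2,"z":0,"twist":0},{"claw":0,"x":-3.7,"y":3.2,"z":0,"twist":0},{"claw":0,"x":-3.7,"y":3.2,"z":0,"twist":0},{"claw":0,"x":-3.7,"y":3.2,"z":0,"twist":0},{"claw":0,"x":-3.7,"y":3.2,"z":0,"twist":0},{"claw":0,"x":0,"y":0,"z":0,"twist":0}]'
python3 - <<'E'
from h import *
go(601.8,34.1,110,1.0)
wrect(21,520,680,-60,120,4,"sq3")
E
```

```text
time_s: 4.75
tcp_pos: [602.3, 31.4, 109.0]
tool_rot: [[-0.014, 1.0, 0.001], [1.0, 0.014, -0.001], [-0.001, 0.001, -1.0]]
ft_force: [0.1, 0.7, -0.9]
opening: 0.639
t 4.8 tcp [602.3  31.4 109. ] yaw 0.8 j6 -0.15 F [ 0.1  0.7 -0.9] op 0.639
shift before twist [ 0.27 -0.04 -0.1 ] norm 0.3 twist -0.003 | shift after twist [ 0.27 -0.04 -0.1 ]
```

View pics/sq3_raw.png

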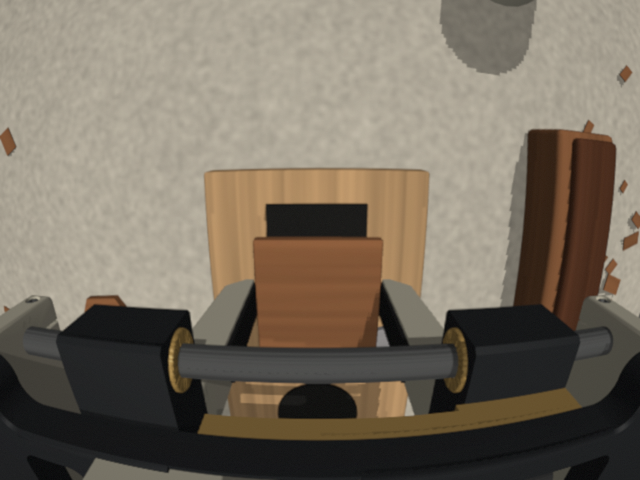

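View pics/sq3.png

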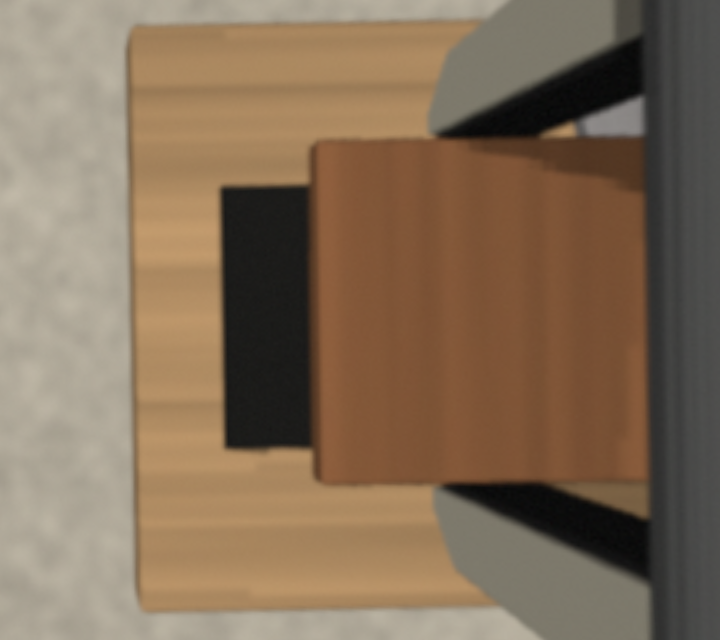

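The wrist picture shows the held blank (raw columns 255–382, front edge at row 237) over the square pad (columns 267–367). By my calculation it needs about +1.5 mm in y and −0.5 mm in x. I'll lower it now.

```bash
python3 -m jog '[{"claw":0,"x":0.15,"y":-0.05,"z":3.0,"twist":-0.004},{"claw":0,"x":0,"y":0,"z":2.0,"twist":0},{"claw":0,"x":0,"y":0,"z":0.8,"twist":0},{"claw":0,"x":0,"y":0,"z":0.4,"twist":0},{"claw":0,"x":0,"y":0,"z":0.3,"twist":0},{"claw":0,"x":0,"y":0,"z":0.1,"twist":0},{"claw":0,"x":0,"y":0,"z":0,"twist":0},{"claw":100,"x":0,"y":0,"z":0,"twist":0},{"claw":100,"x":0,"y":0,"z":0,"twist":0},{"claw":100,"x":0,"y":0,"z":0,"twist":0},{"claw":100,"x":0,"y":0,"z":0,"twist":0},{"claw":100,"x":0,"y":0,"z":-2,"twist":0},{"claw":100,"x":0,"y":0,"z":-6,"twist":0},{"claw":100,"x":0,"y":0,"z":0,"twist":0}]'
python3 - <<'E'
from h import *
go(561.4,298.2,120,1.0)
wrect(28,520,680,-40,120,4,"sq4")
p,_=robot.camera("top"); cv2.imwrite("pics/top1.png",p[100:360:,120:520,::-1].repeat(2,0).repeat(2,1))
E
```

```text
time_s: 6.55
tcp_pos: [603.1, 35.6, 128.8]
tool_rot: [[-0.022, 1.0, 0.01], [1.0, 0.022, -0.001], [-0.001, 0.01, -1.0]]
ft_force: [-0.1, -0.4, -0.1]
opening: 1.001
t 6.5 tcp [603.1  35.6 128.8] yaw 1.3 j6 -0.15 F [-0.1 -0.4 -0.1] op 1.001
shift before twist [26.35 -3.6   0.8 ] norm 26.6 twist 0.005 | shift after twist [26.33 -3.72  0.8 ]
```

View pics/sq4.png

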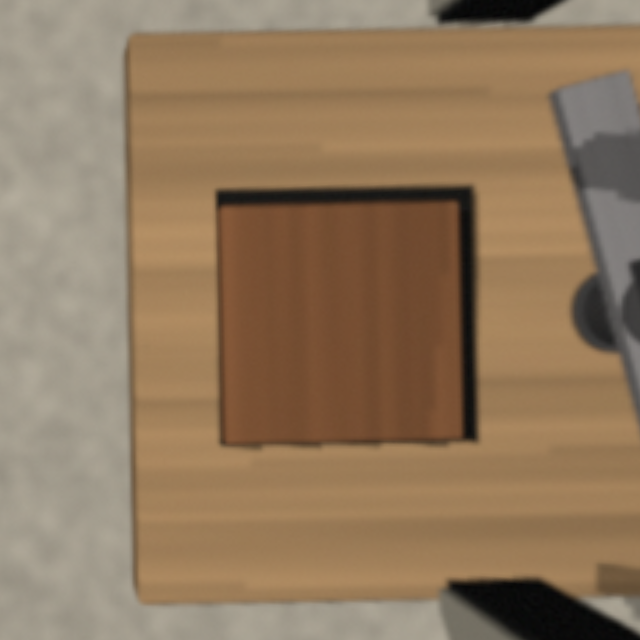

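Run:
```python
from h import *
go(603,32,120,1.0)
print(robot.get_state()["tool_rot"].round(4))
p,_=robot.camera("top")
print(find(p,"top",28,(540,660,-20,90),(0,90,60),(20,255,200)))
wrect(28,520,680,-40,120,4,"sq5")
```

```text
t 6.7 tcp [599.9  35.9 124.2] yaw 1.3 j6 -0.15 F [ 0.1 -0.2  0.3] op 1.000
shift before twist [-0.4   0.3   0.42] norm 0.7 twist 0.005 | shift after twist [-0.4   0.3   0.42]
[[-2.210e-02  9.998e-01  1.500e-03]
 [ 9.998e-01  2.210e-02 -2.000e-04]
 [-2.000e-04  1.500e-03 -1.000e+00]]
[(array([562. ,  -7.7]), array([564.4,  -6.5], dtype=float32), np.float32(-90.0), np.float32(26.5), np.float32(48.2), 1008)]
```

View pics/sq5.png

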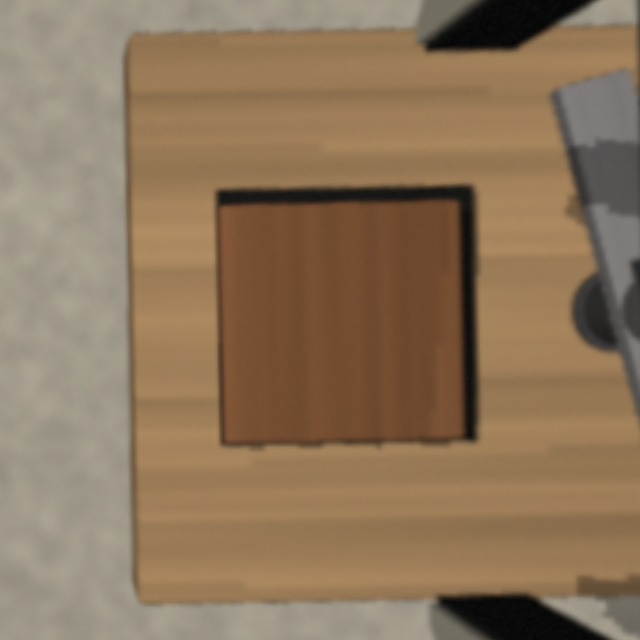

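View pics/top1.png

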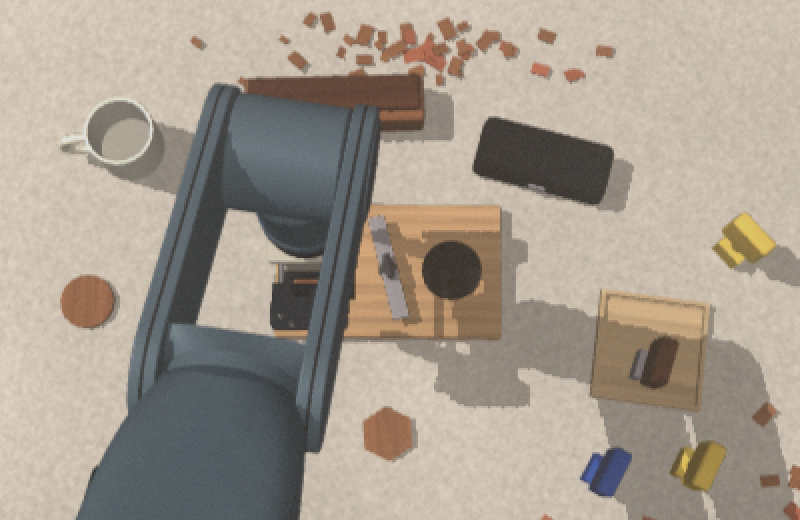

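```bash
python3 -m jog '[{"claw":100,"x":-0.1,"y":0.15,"z":4.0,"twist":0.003},{"claw":100,"x":0,"y":0,"z":2.5,"twist":0},{"claw":100,"x":0,"y":0,"z":1.0,"twist":0},{"claw":100,"x":0,"y":0,"z":0.5,"twist":0},{"claw":100,"x":0,"y":0,"z":0,"twist":0},{"claw":0,"x":0,"y":0,"z":0,"twist":0},{"claw":0,"x":0,"y":0,"z":0,"twist":0},{"claw":0,"x":0,"y":0,"z":0,"twist":0},{"claw":0,"x":0,"y":0,"z":0,"twist":0},{"claw":0,"x":0,"y":0,"z":0,"twist":0},{"claw":0,"x":0,"y":0,"z":-0.5,"twist":0},{"claw":0,"x":0,"y":0,"z":0,"twist":0}]'
python3 - <<'E'
from h import *
go(601.4,31.5,43,1.0)
E
```

```text
time_s: 8.25
tcp_pos: [601.5, 34.9, 49.1]
tool_rot: [[-0.019, 1.0, 0.001], [1.0, 0.019, -0.0], [-0.0, 0.001, -1.0]]
ft_force: [-0.3, -0.7, -0.5]
opening: 0.638
t 8.2 tcp [601.5  34.9  49.1] yaw 1.1 j6 -0.15 F [-0.3 -0.7 -0.5] op 0.638
shift before twist [-0.34 -0.02  0.61] norm 0.7 twist 0.002 | shift after twist [-0.34 -0.02  0.61]
```

```bash
python3 -m jog '[{"claw":0,"x":-0.34,"y":0,"z":0,"twist":0},{"claw":0,"x":0,"y":0,"z":0.3,"twist":0},{"claw":0,"x":0,"y":0,"z":0.1,"twist":0},{"claw":0,"x":0,"y":0,"z":0.05,"twist":0},{"claw":0,"x":0,"y":0,"z":0,"twist":0}]'
python3 - <<'E'
from h import *
go(601.4,31.5,43,1.0)
E
```

```text
time_s: 8.88
tcp_pos: [601.2, 31.6, 44.1]
tool_rot: [[-0.019, 1.0, -0.0], [1.0, 0.019, 0.0], [0.0, -0.0, -1.0]]
ft_force: [-0.3, 0.3, 0.3]
opening: 0.633
t 8.9 tcp [601.2  31.6  44.1] yaw 1.1 j6 -0.15 F [-0.3  0.3  0.3] op 0.633
shift before twist [-0.01  0.02  0.11] norm 0.1 twist 0.002 | shift after twist [-0.01  0.02  0.11]
```

Good: it is close to the pad and not pressed. I release, rise and look.

```bash
python3 -m jog '[{"claw":75,"x":0,"y":0,"z":0.02,"twist":0},{"claw":75,"x":0,"y":0,"z":0,"twist":0},{"claw":75,"x":0,"y":0,"z":0,"twist":0},{"claw":100,"x":0,"y":0,"z":-2,"twist":0},{"claw":100,"x":0,"y":0,"z":-5,"twist":0},{"claw":100,"x":0,"y":0,"z":-1.2,"twist":0},{"claw":100,"x":0,"y":0,"z":0,"twist":0},{"claw":100,"x":0,"y":0,"z":0,"twist":0}]'
python3 - <<'E'
from h import *
go(561.4,298.2,120,1.0)
wrect(28,520,680,-40,120,4,"sq6")
s=robot.get_state(); M=robot.camera_model("wrist")["mount"]; print("cam",s["tool_rot"]@M[:3,3]+s["tcp_pos"])
E
```

```text
time_s: 9.88
tcp_pos: [600.2, 31.7, 124.4]
tool_rot: [[-0.019, 1.0, -0.003], [1.0, 0.019, 0.0], [0.0, -0.003, -1.0]]
ft_force: [-0.7, 0.1, 0.2]
opening: 1.002
t 9.9 tcp [600.2  31.7 124.4] yaw 1.1 j6 -0.15 F [-0.7  0.1  0.2] op 1.002
shift before twist [26.72 -3.37  0.46] norm 26.9 twist 0.002 | shift after twist [26.72 -3.41  0.46]
cam [598.75809394 103.90856034 271.49320541]
```

View pics/sq6.png

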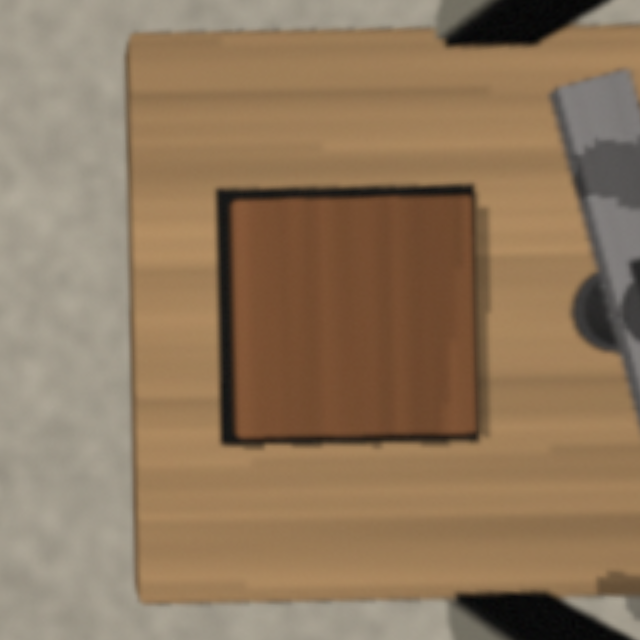

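The square blank now sits on its pad within about 1 mm by my parallax-corrected edges (pad columns 221–~475, blank 232–476). Next is the round blank.

```bash
python3 -m jog '[{"claw":100,"x":5.3,"y":-0.7,"z":0.1,"twist":0},{"claw":100,"x":5.3,"y":-0.7,"z":0.1,"twist":0},{"claw":100,"x":5.3,"y":-0.7,"z":0.1,"twist":0},{"claw":100,"x":5.3,"y":-0.7,"z":0.1,"twist":0},{"claw":100,"x":5.3,"y":-0.7,"z":0.1,"twist":0},{"claw":100,"x":0,"y":0,"z":0,"twist":0},{"claw":100,"x":0,"y":0,"z":0,"twist":0}]'
python3 - <<'E'
from h import *
go(561.4,298.2,22,1.0)
v=wrect(7,500,620,240,360,5,"rd1")
h=cv2.cvtColor(v,cv2.COLOR_RGB2HSV); mk=cv2.inRange(h,(0,90,40),(20,255,200))
c=max(cv2.findContours(mk,0,1)[0],key=cv2.contourArea); (a,b),r=cv2.minEnclosingCircle(c); print("wrist disc",620-b/5,360-a/5,r/5)
p,_=robot.camera("top"); print(find(p,"top",28,(540,660,-20,90),(0,90,60),(20,255,200)),find(p,"top",21,(540,660,-160,-50),(0,0,0),(180,110,75)))
E
```

```text
time_s: 10.8
tcp_pos: [560.5, 295.5, 119.6]
tool_rot: [[-0.02, 1.0, -0.002], [1.0, 0.02, -0.001], [-0.001, -0.002, -1.0]]
ft_force: [0.0, -0.7, -0.4]
opening: 1.001
t 10.8 tcp [560.5 295.5 119.6] yaw 1.1 j6 0.29 F [ 0.  -0.7 -0.4] op 1.001
shift before twist [0.28 0.11 9.76] norm 9.8 twist 0.002 | shift after twist [0.28 0.11 9.76]
wrist disc 561.3053039550781 295.9173156738281 29.839260864257813
[(array([598.7,  33.7]), array([600.1,  34.1], dtype=float32), np.float32(-90.0), np.float32(107.8), np.float32(119.8), 11976)] [(array([ 604.1, -105.5]), array([ 604.3, -105.4], dtype=float32), np.float32(-9.2), np.float32(61.8), np.float32(62.6), 3003)]
```

View pics/rd1.png

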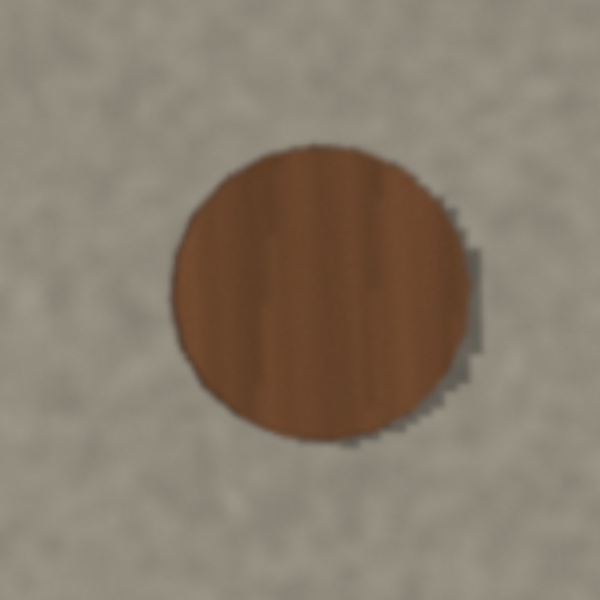

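```bash
python3 -m jog '[{"claw":100,"x":0.1,"y":0.1,"z":4.5,"twist":0},{"claw":100,"x":0,"y":0,"z":3.0,"twist":0},{"claw":100,"x":0,"y":0,"z":1.5,"twist":0},{"claw":100,"x":0,"y":0,"z":0.7,"twist":0},{"claw":100,"x":0,"y":0,"z":0,"twist":0},{"claw":0,"x":0,"y":0,"z":0,"twist":0},{"claw":0,"x":0,"y":0,"z":0,"twist":0},{"claw":0,"x":0,"y":0,"z":0,"twist":0},{"claw":0,"x":0,"y":0,"z":0,"twist":0},{"claw":0,"x":0,"y":0,"z":0,"twist":0},{"claw":0,"x":0,"y":0,"z":-2,"twist":0},{"claw":0,"x":0,"y":0,"z":-4,"twist":0},{"claw":0,"x":0,"y":0,"z":-4,"twist":0},{"claw":0,"x":0,"y":0,"z":0,"twist":0},{"claw":0,"x":0,"y":0,"z":0,"twist":0}]'
python3 - <<'E'
from h import *
go(603.6,-108,120,1.0)
v=wrect(112,500,620,240,360,5,"rd2")
E
```

```text
time_s: 12.78
tcp_pos: [561.7, 296.7, 123.3]
tool_rot: [[-0.019, 1.0, -0.001], [1.0, 0.019, -0.0], [-0.0, -0.001, -1.0]]
ft_force: [0.1, 1.2, -1.6]
opening: 0.628
t 12.8 tcp [561.7 296.7 123.3] yaw 1.1 j6 0.29 F [ 0.1  1.2 -1.6] op 0.628
shift before twist [-40.54   3.42   0.34] norm 40.7 twist 0.002 | shift after twist [-40.53   3.49   0.34]
```

View pics/rd2_raw.png

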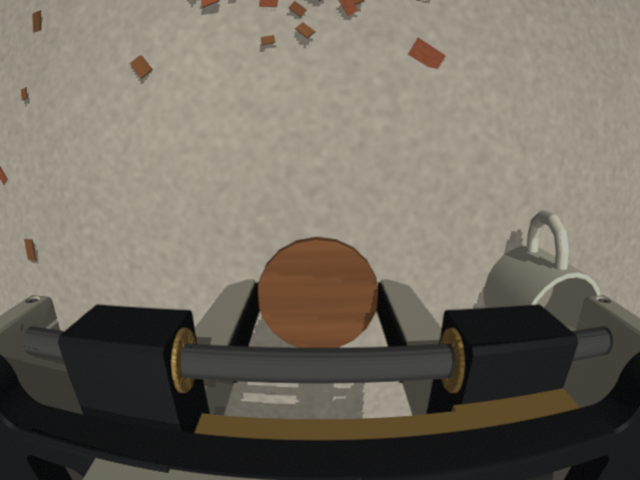

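```bash
python3 -m jog '[{"claw":0,"x":-5.05,"y":0.43,"z":0.05,"twist":0},{"claw":0,"x":-5.05,"y":0.43,"z":0.05,"twist":0},{"claw":0,"x":-5.05,"y":0.43,"z":0.05,"twist":0},{"claw":0,"x":-5.05,"y":0.43,"z":0.05,"twist":0},{"claw":0,"x":-5.05,"y":0.43,"z":0.05,"twist":0},{"claw":0,"x":-5.05,"y":0.43,"z":0.05,"twist":0},{"claw":0,"x":-5.05,"y":0.43,"z":0.05,"twist":0},{"claw":0,"x":-5.05,"y":0.43,"z":0,"twist":0},{"claw":0,"x":0,"y":0,"z":0,"twist":0},{"claw":0,"x":0,"y":0,"z":0,"twist":0}]'
python3 - <<'E'
from h import *
go(603.6,-108,120,1.0)
v=wrect(21,520,680,-180,0,4,"rd3")
s=robot.get_state(); M=robot.camera_model("wrist")["mount"]; print("cam",s["tool_rot"]@M[:3,3]+s["tcp_pos"])
E
```

```text
time_s: 14.08
tcp_pos: [603.3, -106.0, 118.9]
tool_rot: [[-0.018, 1.0, -0.003], [1.0, 0.018, 0.002], [0.002, -0.003, -1.0]]
ft_force: [-0.9, 0.3, -0.7]
opening: 0.621
t 14.1 tcp [ 603.3 -106.   118.9] yaw 1.0 j6 -0.37 F [-0.9  0.3 -0.7] op 0.621
shift before twist [-0.21  0.03 -0.11] norm 0.2 twist 0.001 | shift after twist [-0.21  0.03 -0.11]
cam [601.90749302 -33.19080302 266.54890128]
```

View pics/rd3.png

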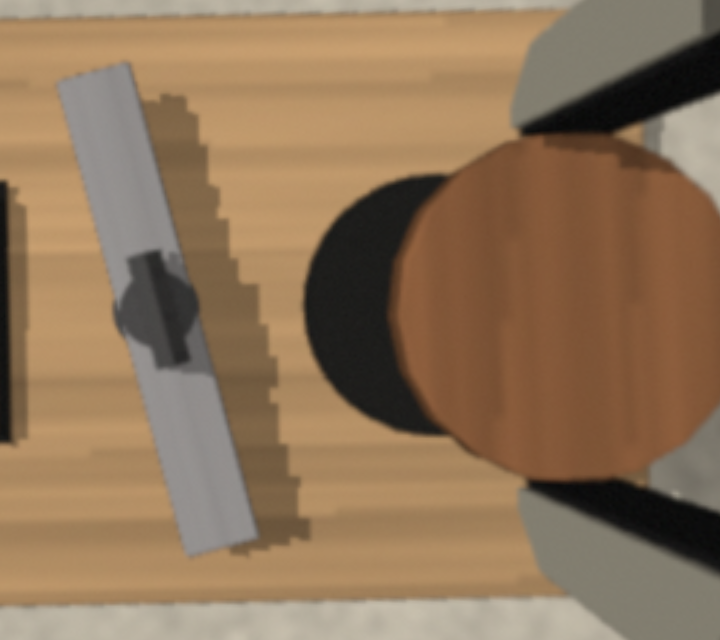

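```bash
python3 -m jog '[{"claw":0,"x":-0.18,"y":0.05,"z":3.0,"twist":0},{"claw":0,"x":0,"y":0,"z":2.5,"twist":0},{"claw":0,"x":0,"y":0,"z":1.2,"twist":0},{"claw":0,"x":0,"y":0,"z":0.6,"twist":0},{"claw":0,"x":0,"y":0,"z":0,"twist":0},{"claw":0,"x":0,"y":0,"z":0,"twist":0}]'
python3 - <<'E'
from h import *
go(603.8,-107.8,44.3,1.0)
E
```

```text
time_s: 14.88
tcp_pos: [605.4, -108.3, 48.4]
tool_rot: [[-0.019, 1.0, 0.002], [1.0, 0.019, -0.001], [-0.001, 0.002, -1.0]]
ft_force: [0.3, 0.3, -0.4]
opening: 0.624
t 14.9 tcp [ 605.4 -108.3   48.4] yaw 1.1 j6 -0.38 F [ 0.3  0.3 -0.4] op 0.624
shift before twist [ 0.05 -0.16  0.41] norm 0.4 twist 0.002 | shift after twist [ 0.05 -0.16  0.41]
```

```bash
python3 -m jog '[{"claw":0,"x":0.05,"y":-0.15,"z":0.2,"twist":0},{"claw":0,"x":0,"y":0,"z":0.1,"twist":0},{"claw":0,"x":0,"y":0,"z":0,"twist":0},{"claw":0,"x":0,"y":0,"z":0,"twist":0}]'
python3 - <<'E'
from h import *
go(603.8,-107.8,44.3,1.0)
E
```

```text
time_s: 15.38
tcp_pos: [603.3, -107.8, 45.2]
tool_rot: [[-0.019, 1.0, 0.0], [1.0, 0.019, -0.0], [-0.0, 0.0, -1.0]]
ft_force: [-2.3, 1.0, 5.2]
opening: 0.625
t 15.4 tcp [ 603.3 -107.8   45.2] yaw 1.1 j6 -0.38 F [-2.3  1.   5.2] op 0.625
shift before twist [0.   0.05 0.09] norm 0.1 twist 0.001 | shift after twist [0.   0.05 0.09]
```

```bash
python3 -m jog '[{"claw":75,"x":0,"y":0,"z":0,"twist":0},{"claw":75,"x":0,"y":0,"z":0,"twist":0},{"claw":75,"x":0,"y":0,"z":0,"twist":0},{"claw":100,"x":0,"y":0,"z":-2,"twist":0},{"claw":100,"x":0,"y":0,"z":-5,"twist":0},{"claw":100,"x":0,"y":0,"z":-1.2,"twist":0},{"claw":100,"x":0,"y":0,"z":0,"twist":0},{"claw":100,"x":0,"y":0,"z":0,"twist":0}]'
python3 - <<'E'
from h import *
go(501,-320.8,160,74.6)
wrect(28,520,680,-180,-20,4,"rd4")
s=robot.get_state(); M=robot.camera_model("wrist")["mount"]; print("cam",s["tool_rot"]@M[:3,3]+s["tcp_pos"])
E
```

```text
time_s: 16.38
tcp_pos: [602.3, -107.4, 124.8]
tool_rot: [[-0.019, 1.0, -0.003], [1.0, 0.019, 0.001], [0.001, -0.003, -1.0]]
ft_force: [0.3, 0.5, 0.2]
opening: 1.0
t 16.4 tcp [ 602.3 -107.4  124.8] yaw 1.1 j6 -0.38 F [0.3 0.5 0.2] op 1.000
shift before twist [-21.14 -10.54  -3.51] norm 23.9 twist -1.283 | shift after twist [  4.11 -23.26  -3.51]
cam [600.83357614 -35.22717572 271.95123066]
```

View pics/rd4.png

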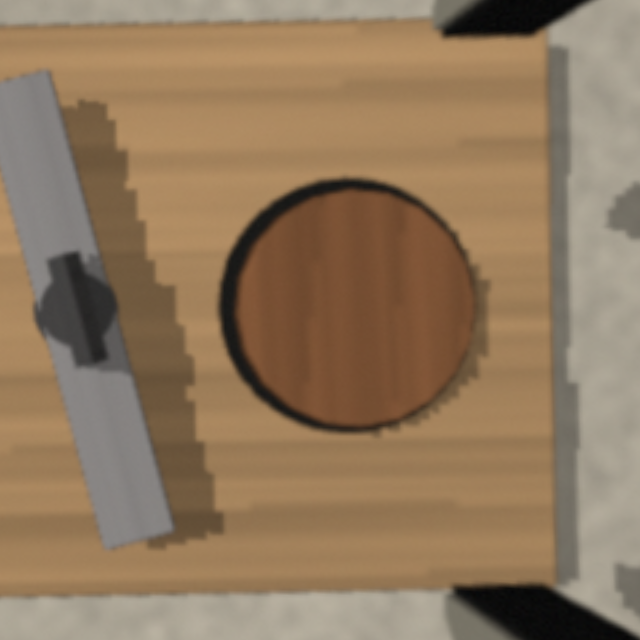

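The round blank sits within about 1 mm (pad edge at column 220, disc columns 236–476). Next I go to the key, turning to jaw yaw −105° so that joint 6 has room for the later turn.

```bash
python3 -m jog '[{"claw":100,"x":-5.3,"y":-2.6,"z":-0.9,"twist":0},{"claw":100,"x":-5.3,"y":-2.6,"z":-0.9,"twist":0},{"claw":100,"x":-5.3,"y":-2.6,"z":-0.9,"twist":0},{"claw":100,"x":-5.2,"y":-2.7,"z":-0.8,"twist":0},{"claw":100,"x":0,"y":0,"z":0,"twist":0.186},{"claw":100,"x":0,"y":0,"z":0,"twist":0.186},{"claw":100,"x":0,"y":0,"z":0,"twist":0.186},{"claw":100,"x":0,"y":0,"z":0,"twist":0.186},{"claw":100,"x":0,"y":0,"z":0,"twist":0.186},{"claw":100,"x":0,"y":0,"z":0,"twist":0.186},{"claw":100,"x":0,"y":0,"z":0,"twist":0.186},{"claw":100,"x":0,"y":0,"z":0,"twist":0.186},{"claw":100,"x":0,"y":0,"z":0,"twist":0.186},{"claw":100,"x":0,"y":0,"z":0,"twist":0.186},{"claw":100,"x":0,"y":0,"z":0,"twist":0},{"claw":100,"x":0,"y":0,"z":0,"twist":0}]'
python3 - <<'E'
from h import *
go(501,-320.8,75,74.6)
wrect(95,440,560,-390,-250,4,"k1")
E
```

```text
time_s: 18.42
tcp_pos: [502.0, -320.4, 160.6]
tool_rot: [[0.965, -0.263, -0.001], [-0.263, -0.965, 0.001], [-0.001, -0.001, -1.0]]
ft_force: [0.4, -0.0, -0.1]
opening: 1.003
t 18.4 tcp [ 502.  -320.4  160.6] yaw -105.3 j6 1.08 F [ 0.4 -0.  -0.1] op 1.003
shift before twist [-0.08  0.07  8.56] norm 8.6 twist 0.002 | shift after twist [-0.08  0.07  8.56]
```

View pics/k1.png

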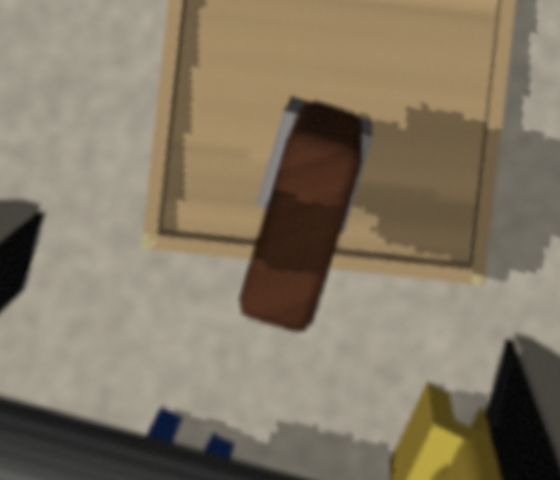

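View pics/k1_raw.png

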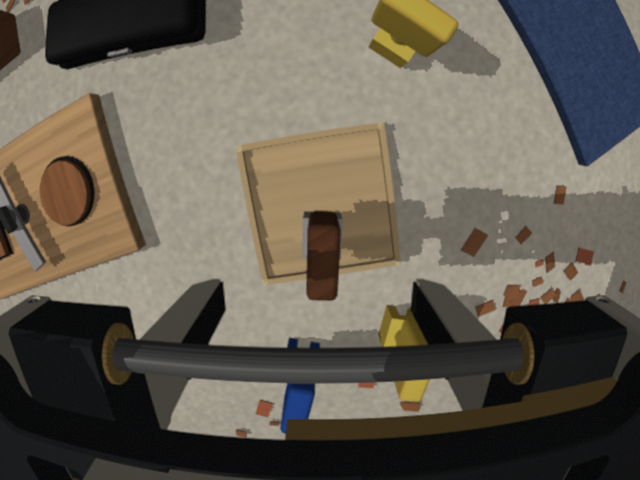

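The handle's top face runs from about (325,140) to (275,320) in the rectified view, yaw −15.5°. Its centre is about 4 mm along tool +y and 1 mm along tool +x. I descend and pinch it.

```bash
python3 -m jog '[{"claw":100,"x":0.1,"y":0.3,"z":3.5,"twist":0},{"claw":100,"x":0,"y":0,"z":3,"twist":0},{"claw":100,"x":0,"y":0,"z":1.5,"twist":0},{"claw":60,"x":0,"y":0,"z":0.5,"twist":0},{"claw":40,"x":0,"y":0,"z":0,"twist":0},{"claw":30,"x":0,"y":0,"z":0,"twist":0},{"claw":30,"x":0,"y":0,"z":0,"twist":0},{"claw":30,"x":0,"y":0,"z":0,"twist":0}]'
python3 - <<'E'
from h import *
go(501,-320.8,75,74.6)
wrect(95,440,560,-390,-250,4,"k2")
E
```

```text
time_s: 19.48
tcp_pos: [502.7, -324.0, 77.0]
tool_rot: [[0.964, -0.267, 0.001], [-0.267, -0.964, -0.001], [0.001, 0.0, -1.0]]
ft_force: [-0.6, -0.8, 0.7]
opening: 0.511
t 19.5 tcp [ 502.7 -324.    77. ] yaw -105.5 j6 1.08 F [-0.6 -0.8  0.7] op 0.511
shift before twist [-0.25 -0.27  0.2 ] norm 0.4 twist -0.001 | shift after twist [-0.25 -0.27  0.2 ]
```

View pics/k2_raw.png

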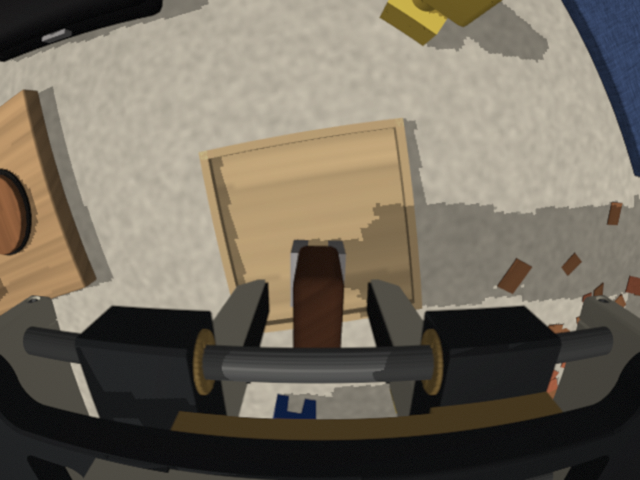

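```bash
python3 -m jog '[{"claw":0,"x":0,"y":0,"z":0,"twist":0},{"claw":0,"x":0,"y":0,"z":0,"twist":0},{"claw":0,"x":0,"y":0,"z":0,"twist":0},{"claw":0,"x":0,"y":0,"z":0,"twist":0},{"claw":0,"x":0,"y":0,"z":0,"twist":0},{"claw":0,"x":0,"y":0,"z":-1.5,"twist":0},{"claw":0,"x":0,"y":0,"z":-3,"twist":0},{"claw":0,"x":0,"y":0,"z":-3,"twist":0},{"claw":0,"x":0,"y":0,"z":0,"twist":0},{"claw":0,"x":0,"y":0,"z":0,"twist":0}]'
python3 - <<'E'
from h import *
go(603.3,-36,155,-74.7)
p,_=robot.camera("top"); v=rect(p,"top",37,530,680,-110,40,4); cv2.imwrite("pics/bar2.png",v[:,:,::-1])
print(find(p,"top",28,(540,660,-20,90),(0,90,30),(20,255,160)))
wrect(0,440,560,-390,-250,4,"k3")
E
```

```text
time_s: 20.78
tcp_pos: [502.0, -323.5, 150.8]
tool_rot: [[0.964, -0.267, -0.001], [-0.267, -0.964, 0.001], [-0.001, -0.0, -1.0]]
ft_force: [-0.7, -0.3, -1.3]
opening: 0.213
t 20.8 tcp [ 502.  -323.5  150.8] yaw -105.5 j6 1.08 F [-0.7 -0.3 -1.3] op 0.213
shift before twist [  2.08 -30.41  -0.41] norm 30.5 twist -0.537 | shift after twist [ 17.35 -25.06  -0.41]
[(array([601.5,  33.5]), array([602.6,  34.4], dtype=float32), np.float32(-88.6), np.float32(61.6), np.float32(63.6), 3637)]
```

View pics/k3_raw.png

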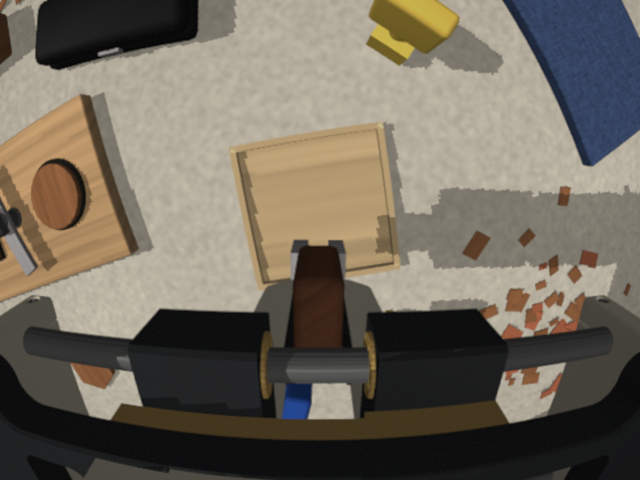

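View pics/bar2.png

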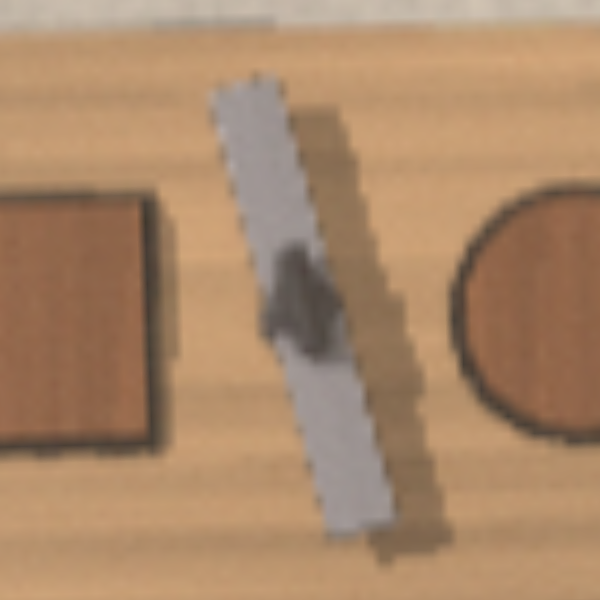

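```bash
python3 -m jog '[{"claw":0,"x":0.35,"y":-5.0,"z":-0.1,"twist":0},{"claw":0,"x":0.35,"y":-5.0,"z":-0.1,"twist":0},{"claw":0,"x":0.35,"y":-5.0,"z":-0.1,"twist":0},{"claw":0,"x":0.35,"y":-5.0,"z":-0.1,"twist":0},{"claw":0,"x":0.35,"y":-5.0,"z":0,"twist":0},{"claw":0,"x":0.35,"y":-5.1,"z":0,"twist":0},{"claw":0,"x":0,"y":0,"z":0,"twist":-0.178},{"claw":0,"x":0,"y":0,"z":0,"twist":-0.178},{"claw":0,"x":0,"y":0,"z":0,"twist":-0.178},{"claw":0,"x":0,"y":0,"z":0,"twist":0},{"claw":0,"x":0,"y":0,"z":0,"twist":0}]'
cat > al.py <<'E'
from h import *
import sys
go(603.0,-39,130,-75)
s=robot.get_state(); p,_=robot.camera("wrist"); p=p.copy()
R=s["tool_rot"]; T=s["tcp_pos"]
c=np.array([603.0,-39,37]); 
for a,col in ((15,(255,0,0)),):
    u=np.array([np.cos(np.radians(a)),np.sin(np.radians(a)),0]); w=np.array([-u[1],u[0],0])
    B=[c+58*i*u+9*j*w for i,j in ((1,1),(1,-1),(-1,-1),(-1,1))]
    cv2.polylines(p,[wrist_px(np.array(B),s).astype(int)],True,col,1)
L=np.array([R@np.array([x,0,T[2]-37])+T for x in (0,30,60)])   # tool centre line dropped to bar top
cv2.polylines(p,[wrist_px(L,s).astype(int)],False,(0,255,0),1)
cv2.imwrite(f"pics/{sys.argv[1]}.png",cv2.resize(p[120:420,160:480],None,fx=2.4,fy=2)[:, :, ::-1])
E
python3 al.py a1
```

```text
time_s: 22.25
tcp_pos: [602.7, -39.4, 154.7]
tool_rot: [[0.966, 0.257, -0.001], [0.257, -0.966, 0.0], [-0.001, -0.001, -1.0]]
ft_force: [0.2, -0.9, -1.0]
opening: 0.215
t 22.2 tcp [602.7 -39.4 154.7] yaw -75.1 j6 1.06 F [ 0.2 -0.9 -1. ] op 0.215
shift before twist [ 0.05 -0.03  2.47] norm 2.5 twist -0.002 | shift after twist [ 0.05 -0.03  2.47]
```

View pics/a1.png

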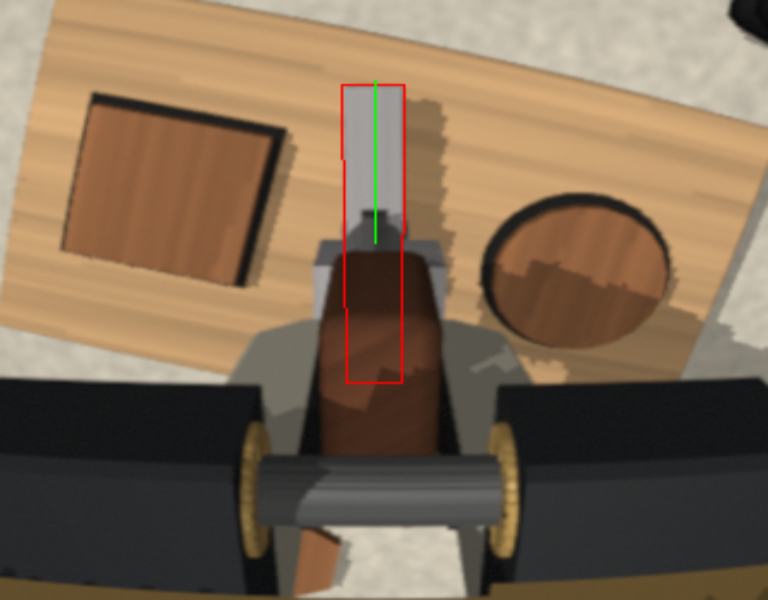

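Run:
```python
from h import *
s=robot.get_state(); R=s["tool_rot"];T=s["tcp_pos"]
for q in ((60,0,117.7),(30,0,117.7),(13,0,104),(16,0,72),(16,15,72),(16,-15,72),(25,0,-18),(25,10,-18),(25,-10,-18),(0,10,-18),(0,-10,-18)):
    u=wrist_px(R@np.array(q)+T,s)[0]; print(q,u.round(1),((u-[160,120])*[2.4,2]).round(0))
```

```text
(60, 0, 117.7) [316.1 160. ] [375.  80.]
(30, 0, 117.7) [316.1 201.6] [375. 163.]
(13, 0, 104) [316.  228.9] [375. 218.]
(16, 0, 72) [315.8 236.3] [374. 233.]
(16, 15, 72) [340.4 236.3] [433. 233.]
(16, -15, 72) [291.2 236.3] [315. 233.]
(25, 0, -18) [314.5 273.9] [371. 308.]
(25, 10, -18) [341.5 273.8] [436. 308.]
(25, -10, -18) [287.6 273.8] [306. 308.]
(0, 10, -18) [340.  332.7] [432. 425.]
(0, -10, -18) [289.4 332.7] [311. 425.]
```

Run:
```python
from h import *
m=robot.camera_model("wrist"); print(m)
```

```text
{'fov_y': 65.70646984690485, 'cx': 317.60567209283454, 'cy': 241.6309991062609, 'mount': array([[ 4.10603521e-04, -9.64235179e-01, -2.65047827e-01,
         7.29045425e+01],
       [ 9.99999770e-01,  5.38970073e-04, -4.11587900e-04,
         1.19237100e+00],
       [ 5.39720379e-04, -2.65047597e-01,  9.64235179e-01,
        -1.47218763e+02],
       [ 0.00000000e+00,  0.00000000e+00,  0.00000000e+00,
         1.00000000e+00]])}
```

The overlay matches the bar. Relative to the key (fork and handle mid at column 381), the tongue and bar mid at column 374 lie about 2 mm along tool −y and about 1.5 mm along tool +x. I correct that, lower a little and look again.

```bash
python3 -m jog '[{"claw":0,"x":0.15,"y":-0.2,"z":1.2,"twist":0},{"claw":0,"x":0,"y":0,"z":1.2,"twist":0},{"claw":0,"x":0,"y":0,"z":0.2,"twist":0},{"claw":0,"x":0,"y":0,"z":0,"twist":0},{"claw":0,"x":0,"y":0,"z":0,"twist":0}]'
python3 al.py a2
python3 - <<'E'
from h import *
for n in ("top","side"):
    p,_=robot.camera(n); u,v=proj(n,[603,-38,60])[0].astype(int); c=p[v-60:v+60,u-80:u+80]; cv2.imwrite(f"pics/{n}_a2.png",cv2.resize(c,None,fx=5,fy=5,interpolation=2)[:,:,::-1])
E
```

```text
time_s: 22.92
tcp_pos: [604.3, -37.2, 129.8]
tool_rot: [[0.965, 0.261, 0.001], [0.261, -0.965, -0.0], [0.001, 0.0, -1.0]]
ft_force: [0.8, 0.3, -1.1]
opening: 0.213
t 22.9 tcp [604.3 -37.2 129.8] yaw -74.9 j6 1.06 F [ 0.8  0.3 -1.1] op 0.213
shift before twist [-0.17  0.14 -0.02] norm 0.2 twist 0.002 | shift after twist [-0.17  0.14 -0.02]
```

View pics/a2.png

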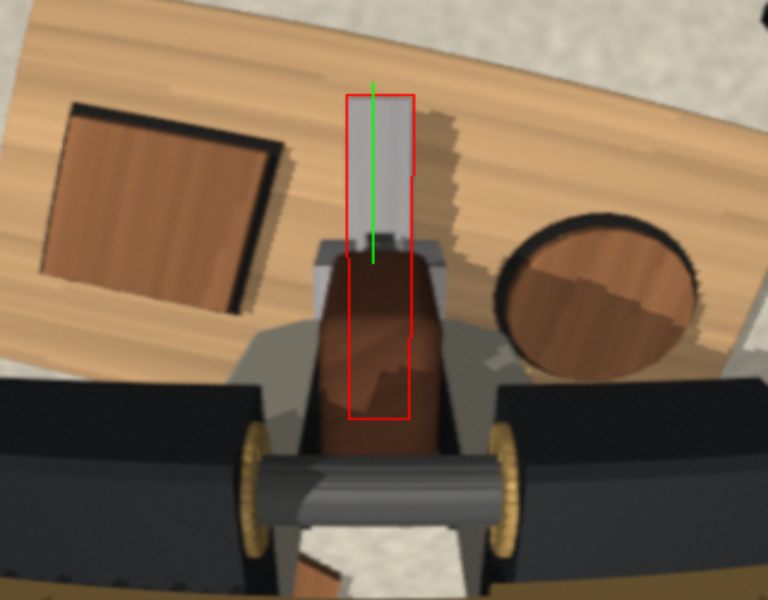

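View pics/side_a2.png

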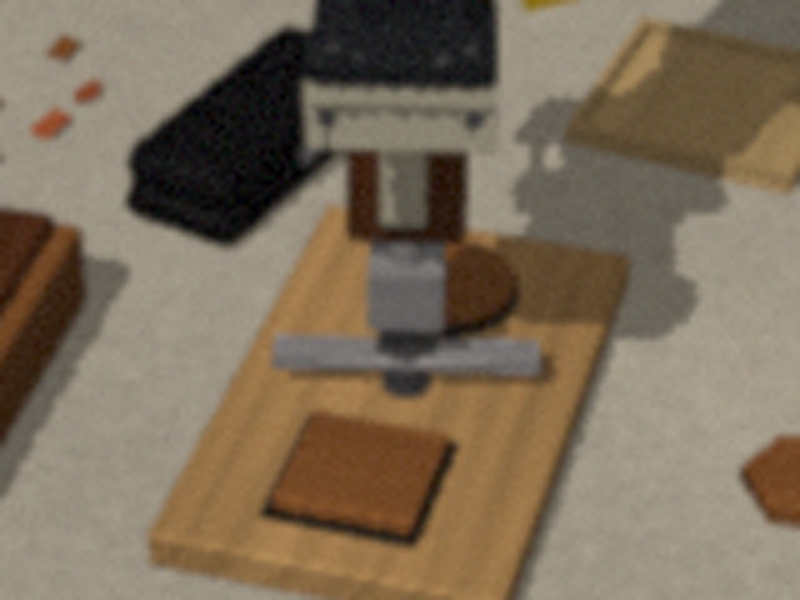

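Aligned: bar and tongue mid at column 379.5 against fork 381. In the side view the fork spans 370–444, and bar and tongue are centred at about 407. I lower it.

```bash
python3 -m jog '[{"claw":0,"x":0,"y":-0.03,"z":0.6,"twist":0},{"claw":0,"x":0,"y":0,"z":0.5,"twist":0},{"claw":0,"x":0,"y":0,"z":0.4,"twist":0},{"claw":0,"x":0,"y":0,"z":0.3,"twist":0},{"claw":0,"x":0,"y":0,"z":0.1,"twist":0},{"claw":0,"x":0,"y":0,"z":0,"twist":0}]'
python3 al.py a3
```

```text
time_s: 23.82
tcp_pos: [603.9, -36.8, 110.4]
tool_rot: [[0.965, 0.261, -0.0], [0.261, -0.965, -0.0], [-0.0, 0.0, -1.0]]
ft_force: [0.1, -0.9, -0.7]
opening: 0.212
t 23.8 tcp [603.9 -36.8 110.4] yaw -74.9 j6 1.06 F [ 0.1 -0.9 -0.7] op 0.212
shift before twist [-0.15  0.19 -1.96] norm 2.0 twist 0.002 | shift after twist [-0.15  0.19 -1.96]
```

View pics/a3.png

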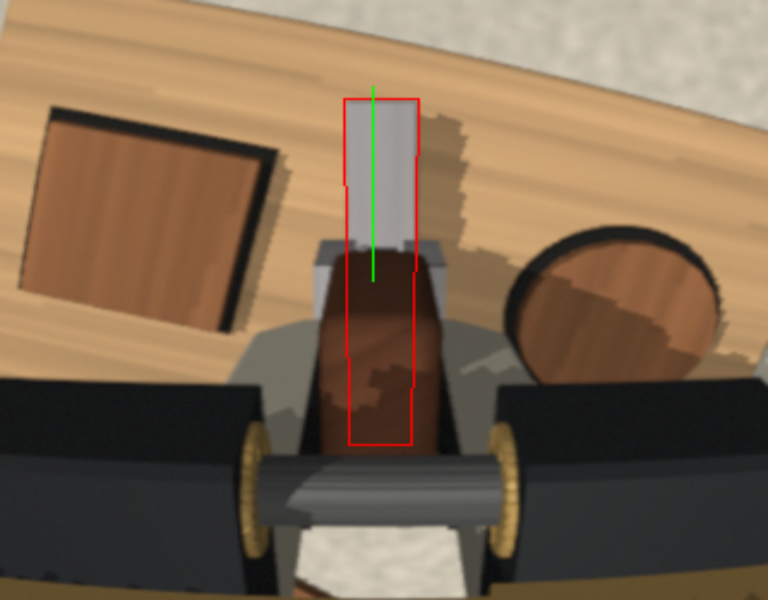

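The key is fully seated with no force. I turn it anticlockwise, which is negative twist.

```bash
python3 -m jog '[{"claw":0,"x":0,"y":0,"z":0,"twist":-0.1},{"claw":0,"x":0,"y":0,"z":0,"twist":-0.16},{"claw":0,"x":0,"y":0,"z":0,"twist":-0.16},{"claw":0,"x":0,"y":0,"z":0,"twist":-0.16},{"claw":0,"x":0,"y":0,"z":0,"twist":-0.16},{"claw":0,"x":0,"y":0,"z":0,"twist":-0.16},{"claw":0,"x":0,"y":0,"z":0,"twist":-0.16},{"claw":0,"x":0,"y":0,"z":0,"twist":-0.16},{"claw":0,"x":0,"y":0,"z":0,"twist":-0.08},{"claw":0,"x":0,"y":0,"z":0,"twist":0},{"claw":0,"x":0,"y":0,"z":0,"twist":0}]'
python3 - <<'E'
from h import *
go(603.9,-36.8,110.4,1.1); print(robot.get_state()["moment"].round(2))
p,_=robot.camera("side"); u,v=proj("side",[603,-38,60])[0].astype(int); c=p[v-60:v+60,u-80:u+80]; cv2.imwrite(f"pics/side_t1.png",cv2.resize(c,None,fx=5,fy=5,interpolation=2)[:,:,::-1])
wrect(37,530,680,-110,40,4,"t1")
E
```

```text
time_s: 25.25
tcp_pos: [603.4, -36.6, 110.5]
tool_rot: [[0.009, 1.0, -0.001], [1.0, -0.009, 0.0], [0.0, -0.001, -1.0]]
ft_force: [-3.3, 1.0, 1.5]
opening: 0.213
t 25.2 tcp [603.4 -36.6 110.5] yaw -0.5 j6 -0.24 F [-3.3  1.   1.5] op 0.213
shift before twist [-0.02  0.05  0.01] norm 0.1 twist -0.028 | shift after twist [-0.02  0.05  0.01]
[ 0.07  0.89 -0.05]
```

View pics/t1_raw.png

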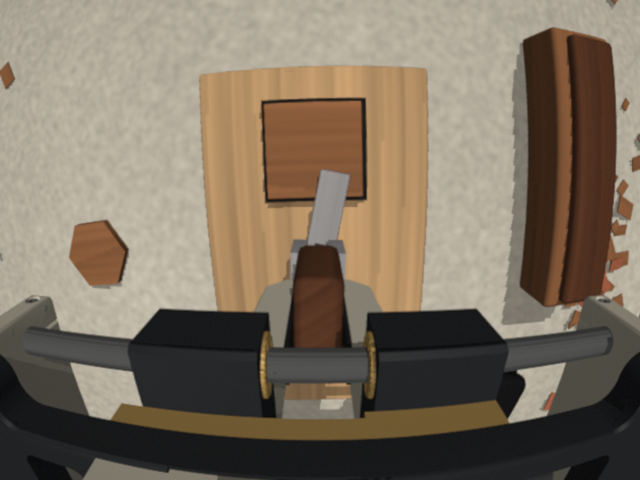

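View pics/side_t1.png

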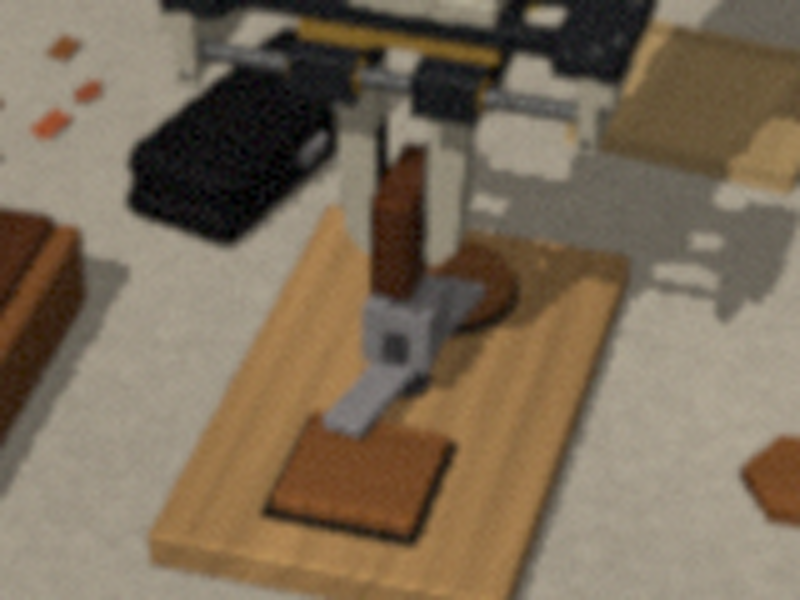

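The bar lags the key by about 11°, which is the slot's play. I continue in small turns.

```bash
python3 -m jog '[{"claw":0,"x":0,"y":0,"z":0,"twist":-0.07},{"claw":0,"x":0,"y":0,"z":0,"twist":-0.07},{"claw":0,"x":0,"y":0,"z":0,"twist":-0.04},{"claw":0,"x":0,"y":0,"z":0,"twist":-0.03},{"claw":0,"x":0,"y":0,"z":0,"twist":0},{"claw":0,"x":0,"y":0,"z":0,"twist":0}]'
python3 - <<'E'
from h import *
go(603.9,-36.8,110.4,1.1); print(robot.get_state()["moment"].round(2))
wrect(37,530,680,-110,40,4,"t2")
E
```

```text
time_s: 26.1
tcp_pos: [603.2, -36.7, 110.4]
tool_rot: [[-0.201, 0.98, -0.001], [0.98, 0.201, 0.0], [0.0, -0.001, -1.0]]
ft_force: [-5.0, 1.4, 2.2]
opening: 0.212
t 26.1 tcp [603.2 -36.7 110.4] yaw 11.6 j6 -0.45 F [-5.   1.4  2.2] op 0.212
shift before twist [-0.03  0.06 -0.  ] norm 0.1 twist 0.184 | shift after twist [-0.01  0.07 -0.  ]
[ 0.05  1.25 -0.11]
```

View pics/t2_raw.png

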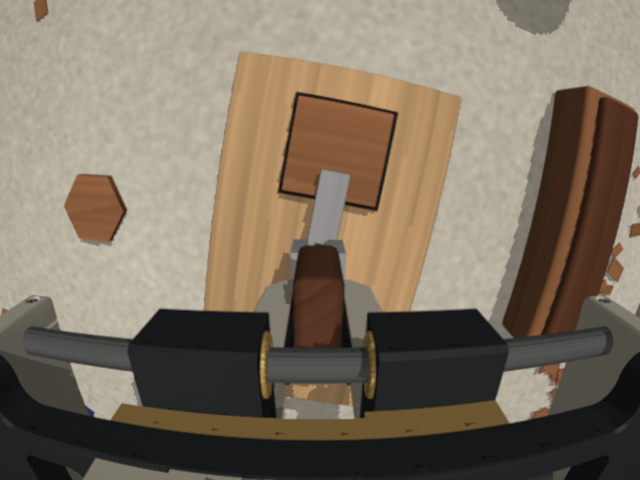

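```bash
python3 -m jog '[{"claw":0,"x":0,"y":0,"z":0,"twist":-0.03},{"claw":0,"x":0,"y":0,"z":0,"twist":-0.02},{"claw":0,"x":0,"y":0,"z":0,"twist":0},{"claw":0,"x":0,"y":0,"z":0,"twist":0}]'
python3 - <<'E'
from h import *
go(603.9,-36.8,110.4,1.1); print(robot.get_state()["moment"].round(2))
wrect(37,530,680,-110,40,4,"t3")
E
```

```text
time_s: 26.65
tcp_pos: [603.1, -36.7, 110.4]
tool_rot: [[-0.249, 0.968, -0.002], [0.968, 0.249, 0.0], [0.001, -0.002, -1.0]]
ft_force: [-6.1, -0.4, 3.2]
opening: 0.217
t 26.6 tcp [603.1 -36.7 110.4] yaw 14.4 j6 -0.50 F [-6.1 -0.4  3.2] op 0.217
shift before twist [-0.03  0.07 -0.  ] norm 0.1 twist 0.233 | shift after twist [-0.01  0.08 -0.  ]
[ 0.05  1.31 -0.38]
```

View pics/t3_raw.png

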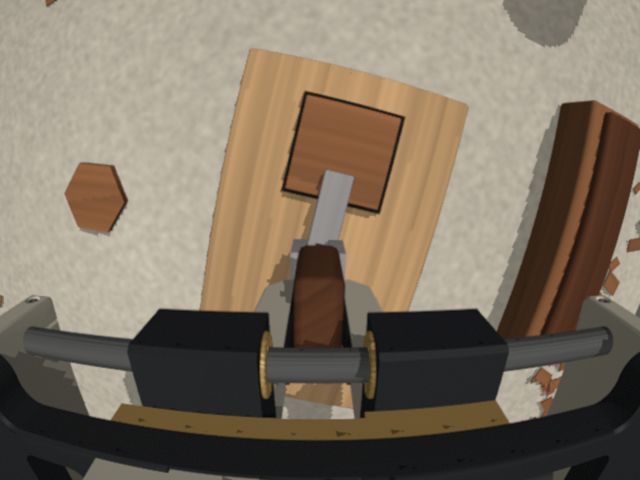

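View pics/t3.png

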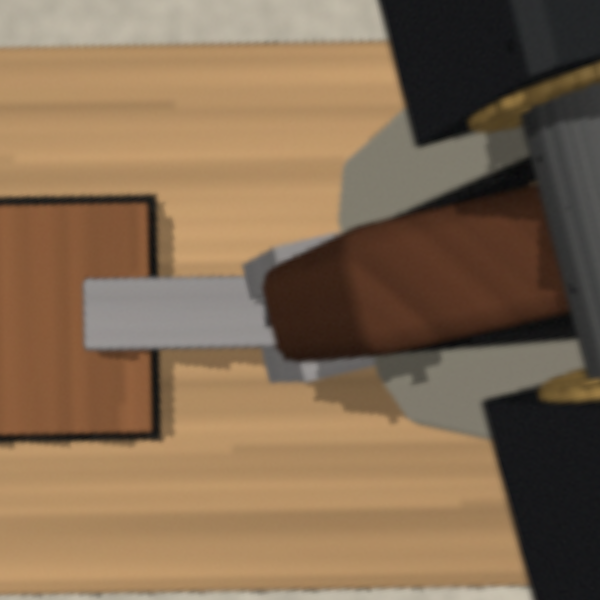

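View pics/t2.png

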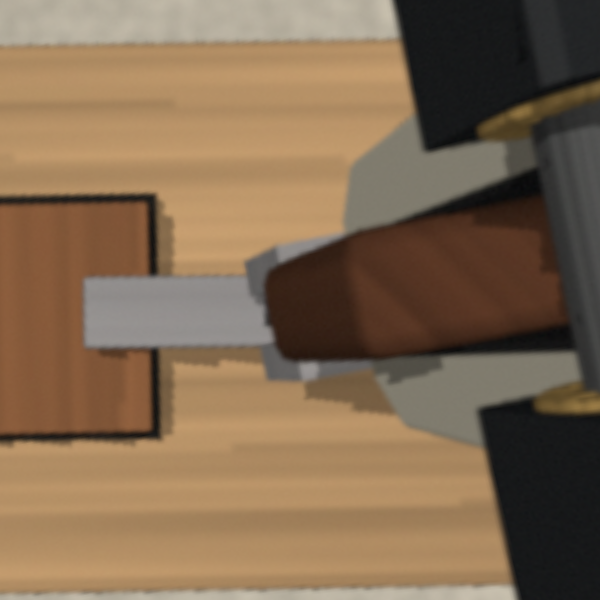

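The moment about z rose from −0.11 to −0.38 N m while the bar stayed parallel to the board edges (slopes about −0.012), so it is at its stop. I undo the play and lift the key off.

```bash
python3 -m jog '[{"claw":0,"x":0,"y":0,"z":0,"twist":0.1},{"claw":0,"x":0,"y":0,"z":0,"twist":0.1},{"claw":0,"x":0,"y":0,"z":0,"twist":0},{"claw":0,"x":0,"y":0,"z":-1,"twist":0},{"claw":0,"x":0,"y":0,"z":-1.5,"twist":0},{"claw":0,"x":0,"y":0,"z":-2.5,"twist":0},{"claw":0,"x":0,"y":0,"z":0,"twist":0},{"claw":0,"x":0,"y":0,"z":0,"twist":0}]'
python3 - <<'E'
from h import *
go(518,-327,160,3)
wrect(37,530,680,-110,40,4,"t4")
p,_=robot.camera("side"); u,v=proj("side",[603,-38,60])[0].astype(int); c=p[v-60:v+60,u-80:u+80]; cv2.imwrite(f"pics/side_t4.png",cv2.resize(c,None,fx=5,fy=5,interpolation=2)[:,:,::-1])
E
```

```text
time_s: 27.7
tcp_pos: [603.8, -36.7, 160.4]
tool_rot: [[-0.053, 0.999, 0.0], [0.999, 0.053, -0.0], [-0.0, 0.0, -1.0]]
ft_force: [0.5, -0.4, -1.8]
opening: 0.214
t 27.7 tcp [603.8 -36.7 160.4] yaw 3.1 j6 -0.30 F [ 0.5 -0.4 -1.8] op 0.214
shift before twist [-28.53 -10.12   0.04] norm 30.3 twist 0.001 | shift after twist [-28.54 -10.09   0.04]
```

View pics/t4.png

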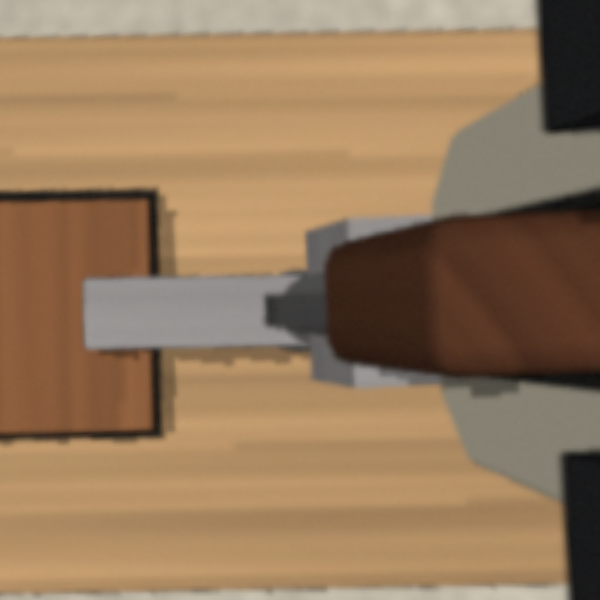

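View pics/side_t4.png

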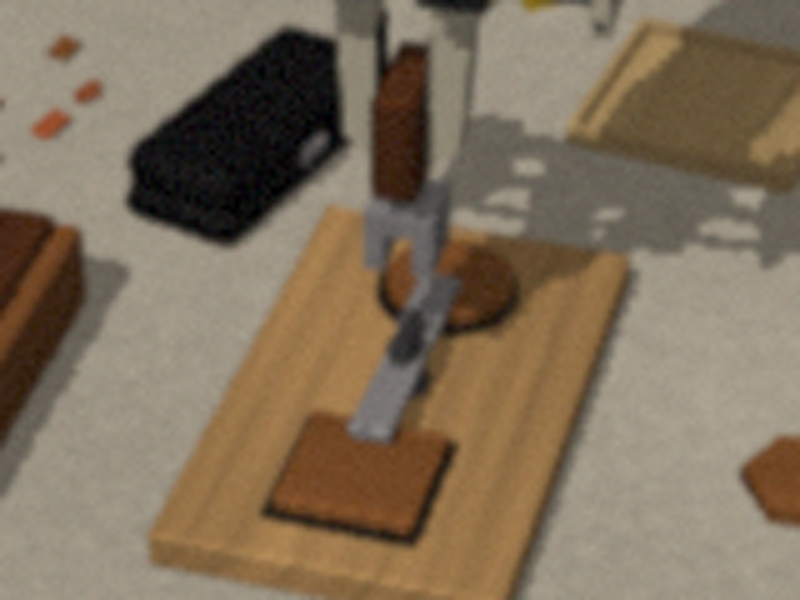

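```bash
python3 -m jog '[{"claw":0,"x":-4.75,"y":-1.68,"z":0,"twist":0},{"claw":0,"x":-4.75,"y":-1.68,"z":0,"twist":0},{"claw":0,"x":-4.75,"y":-1.68,"z":0,"twist":0},{"claw":0,"x":-4.75,"y":-1.68,"z":0,"twist":0},{"claw":0,"x":-4.75,"y":-1.68,"z":0,"twist":0},{"claw":0,"x":-4.75,"y":-1.68,"z":0,"twist":0},{"claw":0,"x":0,"y":0,"z":0,"twist":0},{"claw":0,"x":0,"y":0,"z":3.5,"twist":0},{"claw":0,"x":0,"y":0,"z":2.5,"twist":0},{"claw":0,"x":0,"y":0,"z":1.3,"twist":0},{"claw":0,"x":0,"y":0,"z":0.5,"twist":0},{"claw":0,"x":0,"y":0,"z":0,"twist":0},{"claw":0,"x":0,"y":0,"z":0,"twist":0}]'
python3 - <<'E'
from h import *
go(518,-327,77,3)
p,_=robot.camera("side"); u,v=proj("side",[518,-327,50])[0].astype(int); c=p[v-60:v+60,u-80:u+80]; cv2.imwrite(f"pics/side_p1.png",cv2.resize(c,None,fx=5,fy=5,interpolation=2)[:,:,::-1])
E
```

```text
time_s: 29.42
tcp_pos: [519.0, -327.1, 83.5]
tool_rot: [[-0.053, 0.999, 0.001], [0.999, 0.053, -0.001], [-0.001, 0.001, -1.0]]
ft_force: [-0.6, -0.2, -0.9]
opening: 0.212
t 29.4 tcp [ 519.  -327.1   83.5] yaw 3.0 j6 -0.80 F [-0.6 -0.2 -0.9] op 0.212
shift before twist [ 0.01 -0.1   0.65] norm 0.7 twist 0.001 | shift after twist [ 0.01 -0.1   0.65]
```

View pics/side_p1.png

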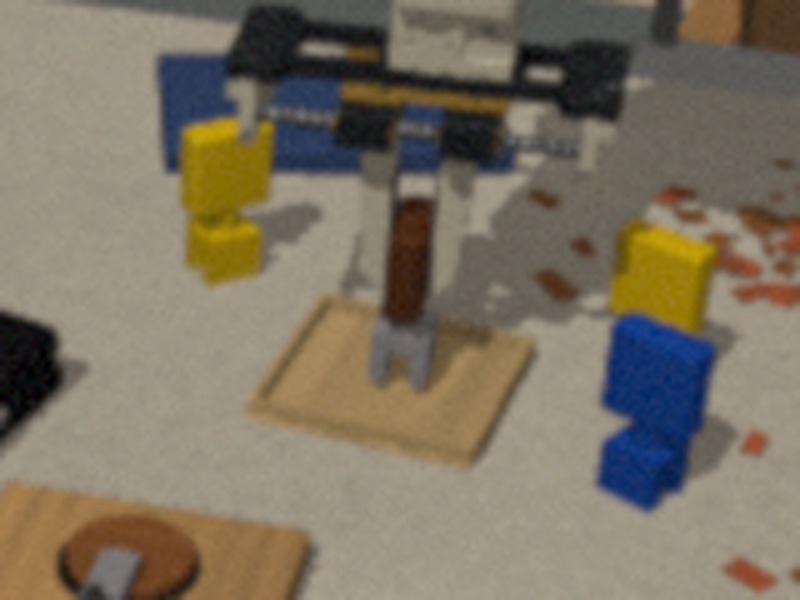

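The key hangs upright over the middle of the tray, with its foot at about (405,370) in the picture. I lower it until it touches.

```bash
python3 -m jog '[{"claw":0,"x":0,"y":0,"z":0.3,"twist":0},{"claw":0,"x":0,"y":0,"z":0.2,"twist":0},{"claw":0,"x":0,"y":0,"z":0.1,"twist":0},{"claw":0,"x":0,"y":0,"z":0,"twist":0}]'
python3 - <<'E'
from h import *
go(518,-327,77,3)
E
```

```text
time_s: 29.98
tcp_pos: [518.3, -326.8, 76.4]
tool_rot: [[-0.053, 0.999, -0.0], [0.999, 0.053, 0.0], [0.0, -0.0, -1.0]]
ft_force: [-0.8, -0.0, -0.5]
opening: 0.214
t 30.0 tcp [ 518.3 -326.8   76.4] yaw 3.0 j6 -0.80 F [-0.8 -0.  -0.5] op 0.214
shift before twist [-0.02 -0.03 -0.06] norm 0.1 twist 0.001 | shift after twist [-0.02 -0.03 -0.06]
```

```bash
python3 -m jog '[{"claw":0,"x":0,"y":0,"z":0.08,"twist":0},{"claw":0,"x":0,"y":0,"z":0.07,"twist":0},{"claw":0,"x":0,"y":0,"z":0,"twist":0}]'
python3 - <<'E'
from h import *
go(518,-327,77,3)
E
```

```text
time_s: 30.35
tcp_pos: [518.4, -326.8, 76.4]
tool_rot: [[-0.053, 0.999, 0.0], [0.999, 0.053, -0.001], [-0.001, 0.0, -1.0]]
ft_force: [-2.7, 2.4, 9.1]
opening: 0.212
t 30.4 tcp [ 518.4 -326.8   76.4] yaw 3.0 j6 -0.80 F [-2.7  2.4  9.1] op 0.212
shift before twist [-0.02 -0.04 -0.06] norm 0.1 twist 0.001 | shift after twist [-0.02 -0.04 -0.06]
```

It touched at 9 N. I release it and go up, then away.

```bash
python3 -m jog '[{"claw":25,"x":0,"y":0,"z":-0.05,"twist":0},{"claw":30,"x":0,"y":0,"z":0,"twist":0},{"claw":45,"x":0,"y":0,"z":0,"twist":0},{"claw":60,"x":0,"y":0,"z":0,"twist":0},{"claw":60,"x":0,"y":0,"z":0,"twist":0},{"claw":60,"x":0,"y":0,"z":-2,"twist":0},{"claw":60,"x":0,"y":0,"z":-5,"twist":0},{"claw":60,"x":0,"y":0,"z":-5,"twist":0},{"claw":60,"x":-5,"y":-5,"z":-2,"twist":0},{"claw":60,"x":0,"y":-4,"z":0,"twist":0},{"claw":60,"x":0,"y":-4,"z":0,"twist":0},{"claw":60,"x":0,"y":0,"z":0,"twist":0},{"claw":60,"x":0,"y":0,"z":0,"twist":0}]'
python3 - <<'E'
from h import *
go(518,-327,77,3)
for n in ("top","side"):
    p,_=robot.camera(n); cv2.imwrite(f"pics/{n}_end.png",p[:,:,::-1])
    if n=="top":
        v=rect(p,n,28,510,690,-180,120,2.6); cv2.imwrite("pics/end28.png",v[:,:,::-1])
E
```

```text
time_s: 31.98
tcp_pos: [398.7, -375.9, 212.8]
tool_rot: [[-0.052, 0.999, 0.001], [0.999, 0.052, -0.001], [-0.001, 0.001, -1.0]]
ft_force: [-0.2, 0.2, -0.4]
opening: 0.602
t 32.0 tcp [ 398.7 -375.9  212.8] yaw 3.0 j6 -1.01 F [-0.2  0.2 -0.4] op 0.602
shift before twist [ 4.27 12.15 13.59] norm 18.7 twist 0.000 | shift after twist [ 4.27 12.15 13.59]
```

View pics/top_end.png

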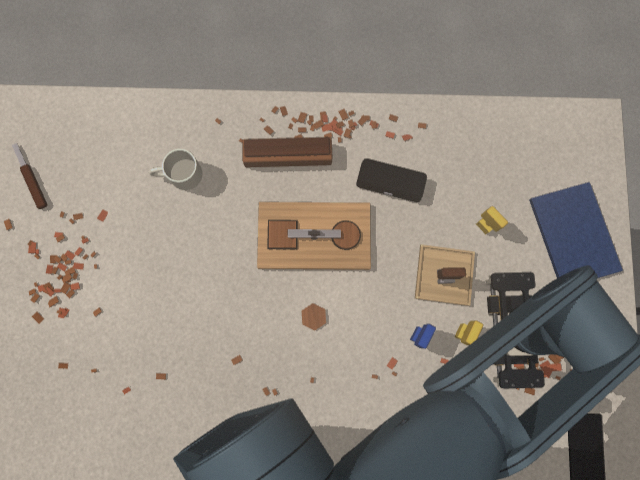

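The top view shows the key upright in the tray at (452,273), the bar across both blanks and the bystanders unmoved. I can't view more pictures, so the last check is numeric.

Run:
```python
from h import *
p,d=robot.camera("top")
s=4;b=(540,660,-160,90);v=rect(p,"top",37,*b,s);h=cv2.cvtColor(v,cv2.COLOR_RGB2HSV)
mk=((h[...,1]<60)&(h[...,2]>85)).astype(np.uint8); mk=cv2.morphologyEx(mk,cv2.MORPH_OPEN,np.ones((9,9),np.uint8))
for c in cv2.findContours(mk,0,1)[0]:
    if cv2.contourArea(c)>300*s*s:
        l=cv2.fitLine(c,cv2.DIST_L2,0,.01,.01).ravel(); print("bar angle",np.degrees(np.arctan2(-l[0],-l[1]))%180,cv2.minAreaRect(c)[1][0]/s,cv2.minAreaRect(c)[1][1]/s)
# blanks (+bar) vs pads
br=lambda z,b:find(p,"top",z,b,(0,90,60),(20,255,160))
print("blank sq",br(28,(555,650,-20,85)),"\nblank rd",br(28,(555,650,-155,-60)))
C=cloud("side",robot.camera("side")[1]); m=(abs(C[...,0]-518)<40)&(abs(C[...,1]+327)<40)&(C[...,2]>45)&(C[...,2]<130); q=C[m]; print("key side cloud z max",np.percentile(q[:,2],[50,98]).round(1),"xy",q[:,:2].mean(0).round(1),q[:,:2].std(0).round(1))
lo=q[q[:,2]<60][:,:2].mean(0); hi=q[(q[:,2]>75)&(q[:,2]<90)][:,:2].mean(0); print("low/high",lo,hi)
```

```text
bar angle 90.74263 20.299903869628906 54.50796127319336
bar angle 91.29597 19.80055046081543 55.399749755859375
blank sq [(array([603.6,  36.6]), array([603.5,  33.8], dtype=float32), np.float32(-89.1), np.float32(66.0), np.float32(65.8), 3552)] 
blank rd [(array([ 585.8, -129.2]), array([ 584.5, -124.1], dtype=float32), np.float32(-45.2), np.float32(63.1), np.float32(25.5), 315), (array([ 604.8, -108.9]), array([ 604.9, -107.3], dtype=float32), np.float32(-1.9), np.float32(65.3), np.float32(58.4), 2670)]
key side cloud z max [80.7 95.4] xy [ 514.9 -313.7] [ 6.  14.3]
low/high [ 514.05564711 -308.57749124] [ 513.92352633 -308.56177589]
```

```bash
python3 -c "
from rig import robot
print(robot.finish_job(), robot.get_state()['time_s'])"
```

```text
the job is handed in; nothing more can be done
the job is handed in; nothing more can be done
```

I did the whole job in the order asked and handed it in at about 32 s on the robot's clock. `finish_job` gives no verdict.

- **Blanks:** The square blank first landed about 3.5 mm off, so I gripped it again and moved it. Wrist pictures taken after placing showed each blank within about 1 mm of its pad's centre. The last numeric check of the blanks was unusable, because their colour merged with the pads and bar. The top picture at the end shows both blanks in place under the bar.
- **Bar:** I turned the screw with the key until the turning moment rose from 0.11 to 0.38 N m, which I took as the stop. At the end the bar measured about 91.0° and the board's y axis about 91.0–91.1°, both in the world frame.
- **Key:** It stands in the middle of its tray. The side camera's depth readings put its top at 95 mm, as expected for the key on the tray floor, with no lean. It is turned about 110° from how it stood at the start.
- **Bystanders:** The six-sided blank, cup, glasses case and log look unmoved in the final top picture. I did not measure them.
- **Cameras and robot:** The top and wrist cameras disagreed by about 3 mm along y. I placed and fitted by relative alignment in the wrist view. The largest force I read was about 9 N, when the key touched the tray. The gripper was clear of everything at the end.

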